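Stack dough guide slats crosswise to dry

TASK

The washed dough-thickness slats are being stacked crosswise on the green board to dry. First slide the slipped red slat, without lifting it, back out so that it lies square across the two bottom slats with its outer side flush with their ends, as its partner does at the other end; then take the top two slats from the pile one by one and lay them gently across as the third layer, one straight above each bottom slat, flush with the tower's sides. Leave the rest of the tower, the lowest slat of the pile and the other things where they are.

Things in the scene. Friction and masses are not known exactly. Their poses are not given: they have to be found in the camera images.
- dry_board: fixed green drying board, 200 x 200 x 12 mm, lying flat on the cream pastry mat, left or right of the pile, and turned by any angle; origin at the centre of its underside (table height), z up, so its top is at z = 12 mm. Its x axis runs along the two bottom slats of the tower
- base_a: bottom-layer slat of the tower, pale wood, loose, lying on the board along the board's x axis, its centre line at board y = +76 mm (x = 0). 180 mm long, 28 mm wide, 20 mm thick, about 70 g (hidden spread); origin at the centre of its underside, x along its length, y across its width, z up
- base_b: the other bottom-layer slat, pale wood, loose, along the board's x axis with its centre line at board y = -76 mm (x = 0). Same size and axes; the two bottom slats are parallel
- cross_a: second-layer slat that already lies right, pale wood, loose: crosswise on the two bottom slats (along the board's y axis), centred at board x = -76 mm, y = 0, its outer side flush with the ends of the bottom slats. Underside 32 mm above the table. Same size and axes
- cross_b: the second-layer slat that has slipped, painted RED, loose: it lies on the two bottom slats roughly along the board's y axis but up to 14 degrees askew and 31 to 56 mm too far in (its centre at board x = +20 to +45 mm). Its right place mirrors cross_a: centre at board x = +76 mm, y = 0, along board y, outer side flush with the ends of the bottom slats. Underside 32 mm above the table. Same size and axes; wood on wood, it slides with well under 1 N
- pile_top: YELLOW painted slat, loose, the uppermost of a flat pile of three beside the tower, underside 44 mm above the table. Same size and axes as the tower's slats; it lies square within 6 degrees on the slat below
- pile_mid: pale wood slat, loose, the middle one of the pile, underside 24 mm above the table. Same size and axes
- pile_low: mid-brown slat, loose, the lowest of the pile, underside 4 mm above the table (the pile lies on a 4 mm blue mat of 220 x 150 mm). Same size and axes; it is to stay
- scraper: bystander: loose dough scraper, 130 mm long, 34 mm wide, 16 mm high, black handle, lying on the blue mat parallel to the pile, its centre line 85 mm beside the pile's
- rolling_pin: bystander: loose wooden rolling pin, 300 mm long, 38 mm thick, on a low rest at the far side of the table; origin under its middle
- steel_bowl: bystander: loose steel bowl, 150 mm wide, 60 mm high, at the left; origin under its centre
- plate: bystander: loose white plate, 170 mm wide, 18 mm high, at the right; origin under its centre
- tea_cup: bystander: loose blue cup, 72 mm wide, 70 mm high, far right; origin under its centre
- sauce_bottle: bystander: loose amber bottle, 56 mm wide, 150 mm high, far left; origin under its centre
- dough_ring: bystander: loose steel dough ring, 84 mm wide, 30 mm high, near the robot; origin under its centre
Things that resemble listed ones, but are neither listed nor needed, are in the scene too. Leave any pink or purple look-alike of the pile_mid alone.

How it is judged (in metres and radians):
On the way, in this order (a step that is already met when the one before it is completed fails the run):
1. the red slat has been slid out: square across the bottom slats, outer side flush with their ends, let go (x of cross_b in the frame of dry_board between 0.063 and 0.089 m and y of cross_b in the frame of dry_board between -0.016 and 0.016 m and z of cross_b in the frame of dry_board between 0.027 and 0.037 m and angle between the x axis of cross_b and the y axis of dry_board, either way round below 0.12 rad and angle between cross_b's own z axis and vertical below 0.06 rad and linear speed of cross_b below 0.02 m/s and contact force between cross_b and the fingers below 0.2 N), for 0.2 s.
2. the first of the two upper pile slats lies, let go, in the third layer straight above a bottom slat (((y of pile_top in the frame of dry_board between 0.063 and 0.089 m and x of pile_top in the frame of dry_board between -0.016 and 0.016 m and z of pile_top in the frame of dry_board between 0.047 and 0.057 m and angle between the x axis of pile_top and the x axis of dry_board, either way round below 0.12 rad and angle between pile_top's own z axis and vertical below 0.06 rad and linear speed of pile_top below 0.02 m/s and contact force between pile_top and the fingers below 0.2 N) or (y of pile_top in the frame of dry_board between -0.089 and -0.063 m and x of pile_top in the frame of dry_board between -0.016 and 0.016 m and z of pile_top in the frame of dry_board between 0.047 and 0.057 m and angle between the x axis of pile_top and the x axis of dry_board, either way round below 0.12 rad and angle between pile_top's own z axis and vertical below 0.06 rad and linear speed of pile_top below 0.02 m/s and contact force between pile_top and the fingers below 0.2 N) or (y of pile_mid in the frame of dry_board between 0.063 and 0.089 m and x of pile_mid in the frame of dry_board between -0.016 and 0.016 m and z of pile_mid in the frame of dry_board between 0.047 and 0.057 m and angle between the x axis of pile_mid and the x axis of dry_board, either way round below 0.12 rad and angle between pile_mid's own z axis and vertical below 0.06 rad and linear speed of pile_mid below 0.02 m/s and contact force between pile_mid and the fingers below 0.2 N) or (y of pile_mid in the frame of dry_board between -0.089 and -0.063 m and x of pile_mid in the frame of dry_board between -0.016 and 0.016 m and z of pile_mid in the frame of dry_board between 0.047 and 0.057 m and angle between the x axis of pile_mid and the x axis of dry_board, either way round below 0.12 rad and angle between pile_mid's own z axis and vertical below 0.06 rad and linear speed of pile_mid below 0.02 m/s and contact force between pile_mid and the fingers below 0.2 N))), for 0.2 s.
At the end, for the whole second after the job is handed in: Slats flat, still, released, within 13 mm across and 16 mm along, 0.12 rad: red at board x = +76 mm, along y; yellow and middle pile slats 52 mm up, at board y = +76 and -76 mm (either way), along x. Bottom slats and cross_a moved under 12 mm, lowest pile slat under 20 mm (all of step 1 and (((y of pile_top in the frame of dry_board between 0.063 and 0.089 m and x of pile_top in the frame of dry_board between -0.016 and 0.016 m and z of pile_top in the frame of dry_board between 0.047 and 0.057 m and angle between the x axis of pile_top and the x axis of dry_board, either way round below 0.12 rad and angle between pile_top's own z axis and vertical below 0.06 rad and linear speed of pile_top below 0.02 m/s and contact force between pile_top and the fingers below 0.2 N) and (y of pile_mid in the frame of dry_board between -0.089 and -0.063 m and x of pile_mid in the frame of dry_board between -0.016 and 0.016 m and z of pile_mid in the frame of dry_board between 0.047 and 0.057 m and angle between the x axis of pile_mid and the x axis of dry_board, either way round below 0.12 rad and angle between pile_mid's own z axis and vertical below 0.06 rad and linear speed of pile_mid below 0.02 m/s and contact force between pile_mid and the fingers below 0.2 N)) or ((y of pile_top in the frame of dry_board between -0.089 and -0.063 m and x of pile_top in the frame of dry_board between -0.016 and 0.016 m and z of pile_top in the frame of dry_board between 0.047 and 0.057 m and angle between the x axis of pile_top and the x axis of dry_board, either way round below 0.12 rad and angle between pile_top's own z axis and vertical below 0.06 rad and linear speed of pile_top below 0.02 m/s and contact force between pile_top and the fingers below 0.2 N) and (y of pile_mid in the frame of dry_board between 0.063 and 0.089 m and x of pile_mid in the frame of dry_board between -0.016 and 0.016 m and z of pile_mid in the frame of dry_board between 0.047 and 0.057 m and angle between the x axis of pile_mid and the x axis of dry_board, either way round below 0.12 rad and angle between pile_mid's own z axis and vertical below 0.06 rad and linear speed of pile_mid below 0.02 m/s and contact force between pile_mid and the fingers below 0.2 N))) and distance of each of base_a, base_b, cross_a from where it was at the start of the episode below 0.012 m and distance of pile_low from where it was at the start of the episode below 0.02 m); the robot touches nothing.
It fails at once if the red slat is lifted (its centre rises more than 10 mm) (height (world z) of cross_b above 0.042 m).
It fails at once if a pile slat is dropped or thrown (faster than 0.5 m/s while the fingers do not touch it) ((linear speed of pile_top above 0.5 m/s and contact force between pile_top and the fingers below 0.05 N) or (linear speed of pile_mid above 0.5 m/s and contact force between pile_mid and the fingers below 0.05 N)).
It fails at once if a bystander is moved more than 30 mm (distance of any of rolling_pin, steel_bowl, plate, tea_cup, sauce_bottle, dough_ring, scraper from where it was at the start of the episode above 0.03 m).
It also fails if it takes over 66 s, if anything falls off the work surface, if the arm or the gripper's body presses on something with over 40 N, if the wrist force passes 120 N, or if a joint passes its speed limit or range.

ROBOT

A 6-joint arm with a two-finger parallel gripper is mounted at the origin on the work surface. World frame = base frame: x ahead of the robot, y to its left, z up, the work surface at z = 0. Lengths are in m, angles in degrees, forces in N, time in s.
With the tool pointing down it reaches from about 0.35 to 0.875 m from the base axis. Payload 4.2 kg.
Tool frame: the origin (TCP) lies between the finger pads; the fingertips stand 14 mm ahead of it and the grasp point (between the pads) lies 5 mm behind it (r.tcp_to_tips is the distance from the TCP to the fingertips, in m); y points along the fingers, x is the direction in which the jaws open and shut, and the axes are right-handed (so a half turn about y gives the same grasp; the last joint's range is limited). The gripper opens to 87 mm and grips with 3 to 60 N. Pads are 19 mm wide; open, the fingers measure 117 mm over their backs; the gripper's body (75 mm by 190 mm) begins 51 mm behind the grasp point.
Start: joints at [79.389, 22.042, 0.453, 0, -68.411, -14.817], TCP at [0.268, 0.564, 0.237] pointing down, gripper open.
Joint ranges: [-179.83, 179.83], [-69.29, 118.12], [-61.27, 80.66], [-181.25, 117.63], [-171.15, -9.14], [-177.46, 177.46]. Speed limits (degrees/s): [159.86, 159.86, 180, 180, 180, 180].

INTERFACE

Orientations are given as a 3x3 rotation matrix whose columns are the frame's x, y, z axes.
In Python, from station import sense, optics, ticket, r gives the robot as it stands.
- The arm moves only by the tool carry_out, never from a script. Its argument "steps" is a list that holds one entry, the list of rows, each a list of 6 numbers: the shift along the world's x, y, z in cm, then the turn, a rotation vector about the world's x, y, z in rad. A call has 1 to 20 rows; each row is the pose to reach, as a shift and turn from the pose commanded when the call began; what a row does not reach only later rows make up. A row lasts 1/8 s, in which the tool goes at most 62.5 mm and 10.7 degrees, less where a joint would pass 70% of its speed; a pose out of reach is approached as far as the arm can. A call with a gripper value outside its range is refused whole. "fingers" is the closure in counts, from 0 (fully open) to 255 (shut), set as the call begins (left out, the last holds). The fingers move at their own pace and stop on an object; the grip force is fixed at half the most. Time passes only in rows, so rows that repeat a pose let the fingers close. It gives the time, the measured TCP pose, the force and the opening at its end, in the units of the state.
- sense(): the state, without advancing time (a new reading comes with each control period).
- optics.capture(name): name is "scene" or "side" or "wrist"; returns a dict with "image" (480x640x3 uint8, red, green, blue), "fov_y" (degrees; the focal length in pixels is half the picture's height over the tangent of half this angle, whatever the lens; pixels are square), "cx", "cy" (the principal point, pixels), "rvec" (rotation vector, rad) and "tvec" (3), from world to camera coordinates, as OpenCV has them. Camera axes: x right, y down, z forward; pixel columns grow to the right and rows downward; lengths in m; the calibration is good to about 2 mm. A picture is of the moment at which its call begins. There is no depth.
- ticket.finish_job(): hands the job in, once; it reports no verdict.
The state is a dict: "time_s": time; "joints": joint angles; "joint_velocities": joint speeds; "effort": joint torques, N m; "tcp_pos": TCP position; "ee_rot": TCP orientation; "wrist_force": force on the tool from outside, world axes, zero at the start; "moment": the same for the moment, N m; "gripper_width": opening from 0.0 (shut) to 1.0 (fully open).
Only numpy, scipy, OpenCV 4.12 (cv2) and the standard library are available. Lean on these libraries where they do the work, as an engineer would, in place of code of your own. Each camera call takes 0.05 s, during which the arm holds its last target.

## Working session

There is one attempt and no reset: what is moved stays moved. The work goes in short steps, Python scripts to look and compute and a tool call to move; the robot and the scene stay as the last step left them, time stands still between calls to the robot, and variables do not carry over. Pictures are saved under pics/ and viewed, and the job is handed in when it is done.

Besides the shell and the picture viewer there is one more tool, called after ">>>" as name(argument=value, ...) on one line, values as JSON. carry_out: Moves the arm, as the interface text tells. Its arguments: {"type":"object","properties":{"steps":{"type":"array","items":{"type":"array","items":{"type":"array","items":{"type":"number"}}}},"fingers":{"type":"number"}},"required":["steps"]}

```bash
ls; mkdir -p pics; cat > h.py <<'E'
import numpy as np, cv2
from station import sense, optics, ticket, r
def cap(n,save=None):
    c=optics.capture(n)
    if save: cv2.imwrite('pics/'+save+'.png',c['image'][:,:,::-1])
    c['R']=cv2.Rodrigues(np.array(c['rvec'],float))[0]; c['t']=np.array(c['tvec'],float).ravel()
    c['f']=240/np.tan(np.radians(c['fov_y'])/2)
    return c
def ray(c,uv):
    uv=np.atleast_2d(uv).astype(float)
    d=np.c_[(uv[:,0]-c['cx'])/c['f'],(uv[:,1]-c['cy'])/c['f'],np.ones(len(uv))]@c['R']
    return -c['R'].T@c['t'], d
def onz(c,uv,z):
    o,d=ray(c,uv); return o+d*((z-o[2])/d[:,2])[:,None]
def proj(c,p):
    q=np.atleast_2d(p)@c['R'].T+c['t']; return q[:,:2]/q[:,2:]*c['f']+[c['cx'],c['cy']]
E
python3 - <<'E'
from h import *
s=sense(); print({k:np.round(v,3).tolist() for k,v in s.items()})
for n in ['scene','side','wrist']:
    c=cap(n,n+'0'); print(n,c['fov_y'],c['cx'],c['cy'],(-c['R'].T@c['t']).round(3))
E
```

```text
pics
{'time_s': 0.0, 'joints': [79.388, 22.091, 0.378, -0.029, -68.411, -14.817], 'joint_velocities': [0.038, -0.067, 0.101, -0.149, 0.014, 0.074], 'effort': [0.001, -39.067, 18.741, 4.22, 0.011, -0.0], 'tcp_pos': [0.268, 0.564, 0.235], 'ee_rot': [[-0.43, -0.001, 0.903], [-0.903, -0.002, -0.43], [0.002, -1.0, 0.0]], 'wrist_force': [-0.152, 0.547, -0.342], 'moment': [-0.013, -0.026, 0.025], 'gripper_width': 0.997}
scene 42.44677557936004 314.0444320990299 233.83998123916143 [ 1.481 -1.022  1.119]
side 47.72216262676467 315.2868452607108 236.32391529406982 [-0.168 -0.991  0.924]
wrist 65.04219518552623 319.24161040755064 241.69109487962817 [0.331 0.535 0.383]
```

View pics/scene0.png

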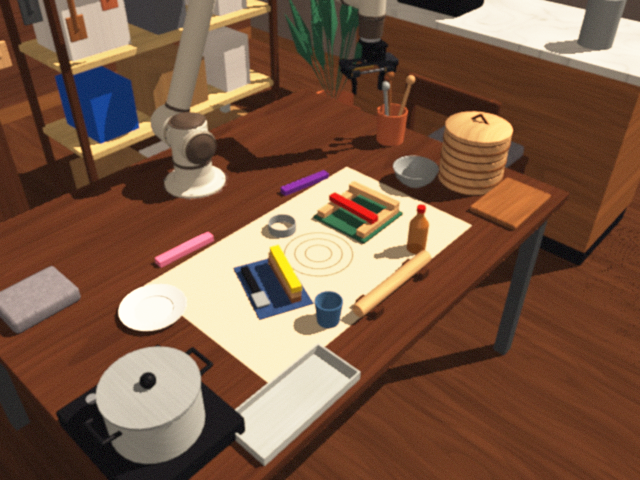

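View pics/side0.png

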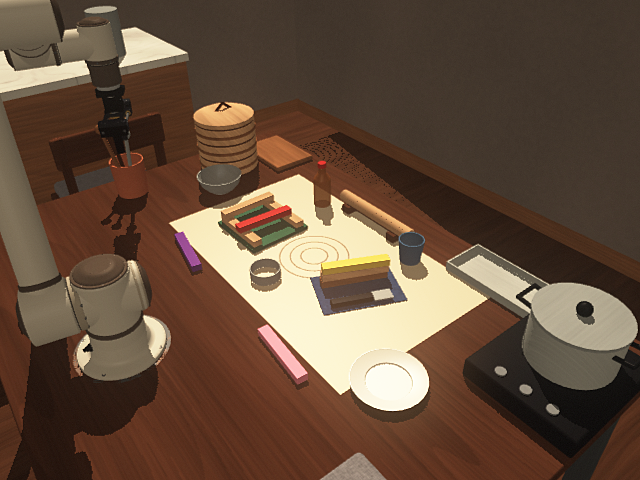

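View pics/wrist0.png

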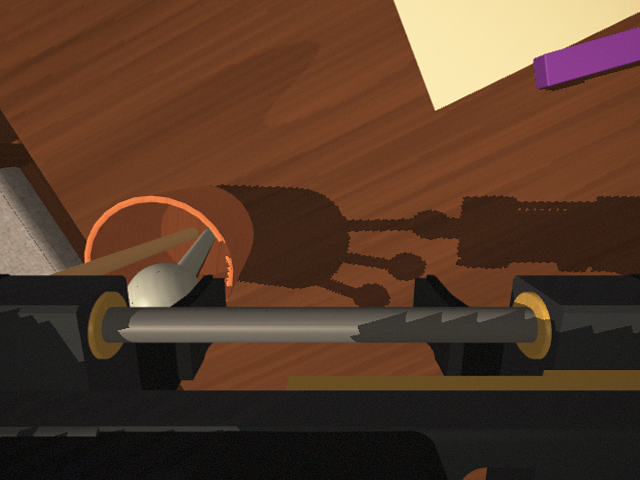

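The scene view shows the tower on the green board (about 358,212, with the red slat at 355,207). The pile is on the blue mat (yellow at about 285,272, scraper beside it), and the pink and purple decoys lie on the table. The side view matches: tower about (262,222), yellow about (355,265). The wrist camera is still away from both.

```bash
cat >> h.py <<'E'
def mask(c,name):
    h=cv2.cvtColor(c['image'],cv2.COLOR_RGB2HSV); H,S,V=[h[:,:,i].astype(int) for i in range(3)]
    m={'red':((H<6)|(H>174))&(S>190)&(V>70),'yellow':(H>24)&(H<34)&(S>190)&(V>120),'green':(H>55)&(H<90)&(S>90)&(V>25),'blue':(H>105)&(H<122)&(S>100)&(V>30)}[name]
    return (m*255).astype(np.uint8)
def big(m):
    cs,_=cv2.findContours(m,cv2.RETR_EXTERNAL,cv2.CHAIN_APPROX_NONE); return sorted(cs,key=cv2.contourArea)[::-1]
E
python3 - <<'E'
from h import *
C={n:cap(n) for n in ['scene','side']}
for col,z in [('red',.052),('yellow',.064),('green',.012),('blue',.004)]:
    for n,c in C.items():
        cs=big(mask(c,col))[:4]
        for k in cs:
            if cv2.contourArea(k)<40: continue
            r_=cv2.minAreaRect(k); print(col,n,cv2.contourArea(k),np.round(r_[0]),onz(c,cv2.boxPoints(r_),z)[:,:2].round(3).tolist())
E
```

```text
red scene 454.0 [353. 207.] [[0.452, 0.161], [0.429, 0.211], [0.617, 0.201], [0.634, 0.154]]
red scene 41.0 [421. 209.] [[0.671, 0.324], [0.684, 0.337], [0.708, 0.302], [0.695, 0.29]]
red side 42.5 [322. 164.] [[0.865, 0.37], [0.884, 0.355], [0.852, 0.314], [0.834, 0.329]]
yellow scene 348.0 [285. 266.] [[0.503, -0.136], [0.505, -0.109], [0.668, -0.187], [0.665, -0.212]]
green scene 899.5 [324.  32.] [[-1.031, 1.675], [-0.943, 1.79], [-0.285, 1.06], [-0.357, 0.973]]
green scene 637.5 [357. 226.] [[0.517, 0.025], [0.414, 0.147], [0.625, 0.301], [0.714, 0.171]]
green scene 523.5 [299.  31.] [[-1.118, 1.527], [-1.119, 1.651], [-0.393, 1.032], [-0.404, 0.943]]
green scene 352.5 [349.  20.] [[-0.846, 1.714], [-0.794, 1.802], [-0.454, 1.414], [-0.501, 1.339]]
blue scene 3364.5 [107. 103.] [[-1.095, 0.181], [-1.051, 0.426], [-0.407, 0.073], [-0.465, -0.114]]
blue scene 1308.5 [273. 285.] [[0.441, -0.216], [0.463, -0.05], [0.689, -0.169], [0.66, -0.313]]
blue scene 293.5 [ 65. 101.] [[-1.129, 0.113], [-1.125, 0.143], [-0.637, -0.073], [-0.643, -0.099]]
```

>>> carry_out(steps=[[[5, -12, 4, 0, 0, 0.15], [10, -24, 8, 0, 0, 0.3], [15, -37, 8.3, 0, 0, 0.44], [15, -37, 8.3, 0, 0, 0.44], [15, -37, 8.3, 0, 0, 0.44], [15, -37, 8.3, 0, 0, 0.44], [15, -37, 8.3, 0, 0, 0.44], [15, -37, 8.3, 0, 0, 0.44], [15, -37, 8.3, 0, 0, 0.44], [15, -37, 8.3, 0, 0, 0.44], [15, -37, 8.3, 0, 0, 0.44]]])

```text
time_s: 1.62
tcp_pos: [0.418, 0.1952, 0.3192]
ee_rot: [[-0.002, -0.0, 1.0], [-1.0, -0.0, -0.002], [0.0, -1.0, -0.0]]
wrist_force: [0.2, -1.2, -0.1]
gripper_width: 0.999
```

```bash
python3 - <<'E'
from h import *
s=sense(); print({k:np.round(s[k],3).tolist() for k in ['time_s','joints','tcp_pos','ee_rot']})
c=cap('wrist','w1'); print((-c['R'].T@c['t']).round(3), c['R'].round(3).tolist())
E
```

```text
{'time_s': 1.625, 'joints': [45.294, 2.705, -12.855, -0.004, -74.474, 44.577], 'tcp_pos': [0.418, 0.195, 0.319], 'ee_rot': [[-0.002, -0.0, 1.0], [-1.0, -0.0, -0.002], [0.0, -1.0, -0.0]]}
[0.487 0.196 0.467] [[-0.003, -1.0, 0.001], [-0.967, 0.003, 0.256], [-0.256, -0.001, -0.967]]
```

View pics/w1.png

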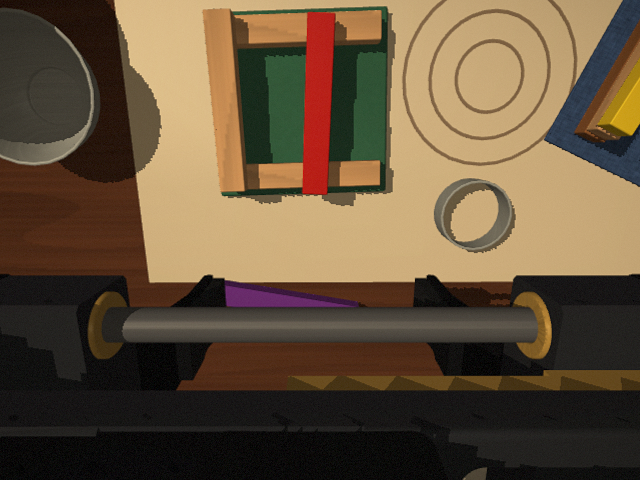

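The wrist view shows the tower: cross_a at the left (about 225,100), red slat (319,103), base ends at the right (about 380,27 and 380,172). The board's x axis therefore points about along world −y. I'll take a second view that also covers the pile.

>>> carry_out(steps=[[[0, -6, 0, 0, 0, 0], [0, -12, 0, 0, 0, 0], [0, -18, 0, 0, 0, 0], [0, -20, 0, 0, 0, 0], [0, -20, 0, 0, 0, 0], [0, -20, 0, 0, 0, 0]]])

```text
time_s: 2.42
tcp_pos: [0.4185, -0.0049, 0.3195]
ee_rot: [[-0.003, -0.0, 1.0], [-1.0, 0.0, -0.003], [-0.0, -1.0, -0.0]]
wrist_force: [0.1, -0.2, 0.3]
gripper_width: 0.998
```

```bash
python3 - <<'E'
from h import *
import pickle
c=cap('wrist','w2'); pickle.dump(c,open('w2.pkl','wb'))
print((-c['R'].T@c['t']).round(3), sense()['time_s'])
im=cv2.imread('pics/w1.png')[0:210,190:400]; cv2.imwrite('pics/w1z.png',cv2.resize(im,None,fx=2.85,fy=2.85,interpolation=cv2.INTER_CUBIC))
E
```

```text
[ 0.488 -0.005  0.467] 2.475
```

View pics/w2.png

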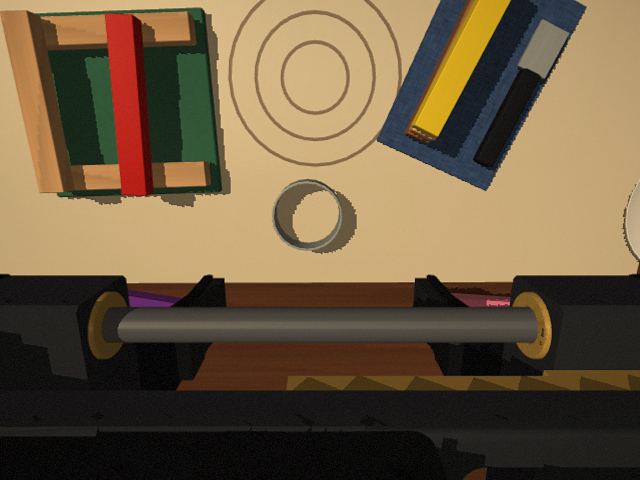

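View pics/w1z.png

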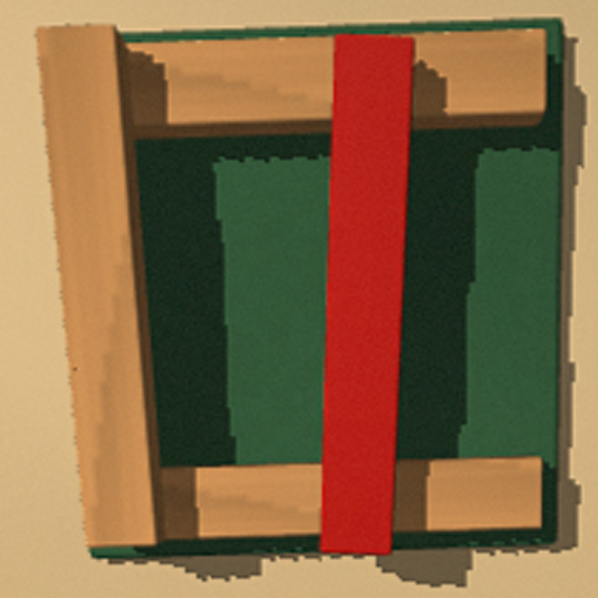

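```bash
python3 - <<'E'
from h import *
im=cv2.imread('pics/w2.png')
cv2.imwrite('pics/w2z.png',cv2.resize(im[0:205,0:230],None,fx=2.9,fy=2.9,interpolation=cv2.INTER_CUBIC))
cv2.imwrite('pics/w2p.png',cv2.resize(im[0:200,370:600],None,fx=3,fy=3,interpolation=cv2.INTER_CUBIC))
E
```

```text
(no output)
```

View pics/w2z.png

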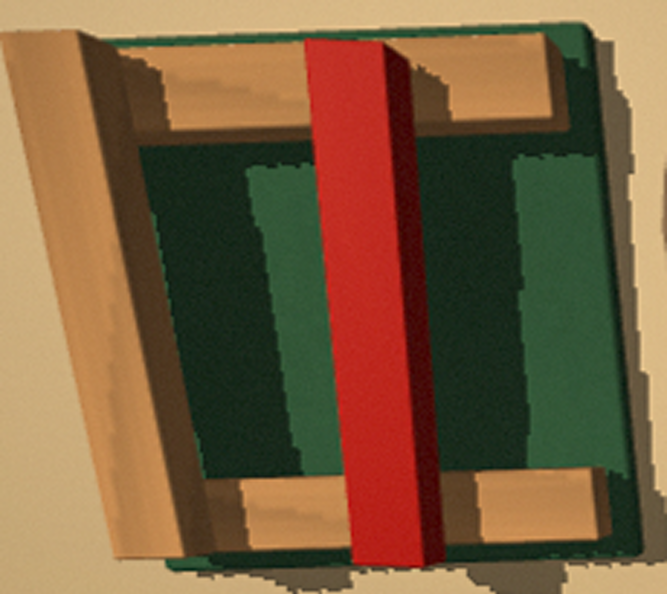

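View pics/w2p.png

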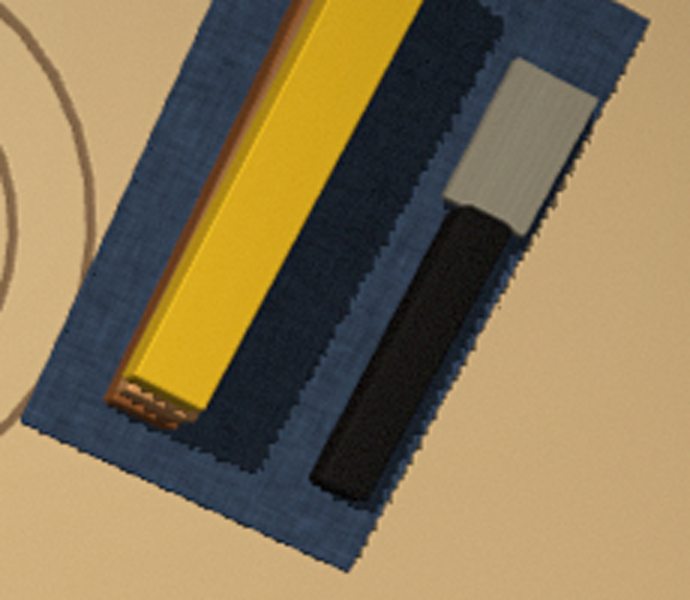

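In w2 the red top corners (zoomed) are at about (305,40), (383,43), (424,565) and (353,563). The yellow slat runs up out of the top of the picture, so it needs one more view. Next I triangulate.

```bash
cat >> h.py <<'E'
def tri(c1,u1,c2,u2):
    o1,d1=ray(c1,u1);o2,d2=ray(c2,u2);out=[]
    for a,b in zip(d1,d2):
        a=a/np.linalg.norm(a);b=b/np.linalg.norm(b)
        A=(np.eye(3)-np.outer(a,a));B=(np.eye(3)-np.outer(b,b))
        out.append(np.linalg.solve(A+B,A@o1+B@o2))
    return np.array(out)
E
cat > m1.py <<'E'
from h import *
import pickle
c2=pickle.load(open('w2.pkl','rb'))
c1=dict(c2); R=np.array([[-0.003,-1,0.001],[-0.967,0.003,0.256],[-0.256,-0.001,-0.967]]); c1['R']=R; c1['t']=-R@np.array([.487,.196,.467])
q=lambda p,f,ox:(np.array(p)+.5)/f-.5+[ox,0]
z1=q([(334,34),(414,37),(391,552),(321,551),(37,27),(115,25),(158,545),(90,546),(546,28),(546,122),(542,458),(542,528)],2.85,190)
z2=q([(305,40),(383,43),(424,565),(353,563),(2,33),(78,31),(186,555),(113,557),(545,34),(553,128),(590,468),(597,541)],2.9,0)
P=tri(c1,z1,c2,z2); print('tri',P.round(4).tolist())
hz=[.052]*8+[.032]*4
A=np.array([onz(c1,u,h)[0] for u,h in zip(z1,hz)]);B=np.array([onz(c2,u,h)[0] for u,h in zip(z2,hz)])
M=(A+B)/2
print('plane diff mm',((A-B)*1e3).round(1)[:,:2].tolist())
def desc(m,n):
    e=((m[0]+m[1])-(m[2]+m[3]))[:2]/2; print(n,'c',m.mean(0)[:2].round(4),'len',np.linalg.norm(e).round(4),'wid',np.linalg.norm((m[1]+m[2]-m[0]-m[3])/2).round(4),'ang',np.degrees(np.arctan2(e[1],e[0])).round(2))
    return m.mean(0)[:2]
r0=desc(M[:4],'red'); a0=desc(M[4:8],'cross_a')
print('base ends',M[8:].round(4)[:,:2].tolist())
E
python3 m1.py
```

```text
tri [[0.6124, 0.2077, 0.0477], [0.6106, 0.18, 0.0503], [0.4323, 0.1875, 0.0503], [0.433, 0.2147, 0.05], [0.6148, 0.3109, 0.0479], [0.6146, 0.2833, 0.05], [0.4359, 0.278, 0.0501], [0.4358, 0.3036, 0.0533], [0.6196, 0.1312, 0.0289], [0.5883, 0.1303, 0.0313], [0.4673, 0.127, 0.0306], [0.4393, 0.1261, 0.032]]
plane diff mm [[0.5, 2.1], [0.5, 0.9], [0.0, 0.8], [-0.4, 1.0], [0.5, 2.1], [0.5, 1.0], [-1.1, 1.0], [-0.8, -0.6], [0.6, 1.5], [0.1, 0.3], [-0.5, 0.6], [0.2, 0.0]]
red c [0.5217 0.1969] len 0.1778 wid 0.027 ang -2.43
cross_a c [0.5248 0.2931] len 0.178 wid 0.0267 ang 1.59
base ends [[0.6187, 0.1309], [0.5882, 0.1303], [0.4673, 0.1269], [0.4393, 0.1262]]
```

Triangulated heights are within about 2 mm (red top 0.050, base tops 0.031). Slat sizes come out at 178×27 mm. The board origin is about (0.5265, 0.218), with board y at +1.55° from world x. The red slat is at (0.5217, 0.1969), angle −2.4°, which is board x = +21 mm and 4° askew. Its goal is (0.5286, 0.142). I'll descend straddling its middle.

>>> carry_out(steps=[[[3, 6, 0, 0, 0, -0.02], [6, 12, 0, 0, 0, -0.039], [9, 18, -2, 0, 0, -0.039], [10.3, 20.2, -6, 0, 0, -0.039], [10.3, 20.2, -11, 0, 0, -0.039], [10.3, 20.2, -16, 0, 0, -0.039], [10.3, 20.2, -20, 0, 0, -0.039], [10.3, 20.2, -23, 0, 0, -0.039], [10.3, 20.2, -25, 0, 0, -0.039], [10.3, 20.2, -25, 0, 0, -0.039], [10.3, 20.2, -25, 0, 0, -0.039]]])

```text
time_s: 3.85
tcp_pos: [0.5218, 0.1976, 0.0703]
ee_rot: [[-0.041, 0.001, 0.999], [-0.999, 0.001, -0.041], [-0.001, -1.0, 0.001]]
wrist_force: [0.8, 0.2, 0.6]
gripper_width: 0.998
```

```bash
python3 - <<'E'
from h import *
c=cap('scene','s3'); s=sense(); print(s['tcp_pos'],s['wrist_force'])
cv2.imwrite('pics/s3z.png',cv2.resize(c['image'][120:280,270:470,::-1],None,fx=3.5,fy=3.5,interpolation=cv2.INTER_CUBIC))
c=cap('wrist','w3')
E
```

```text
[0.52195215 0.19748018 0.07062878] [-1.20238206 -0.17492813 -0.58495331]
```

View pics/s3z.png

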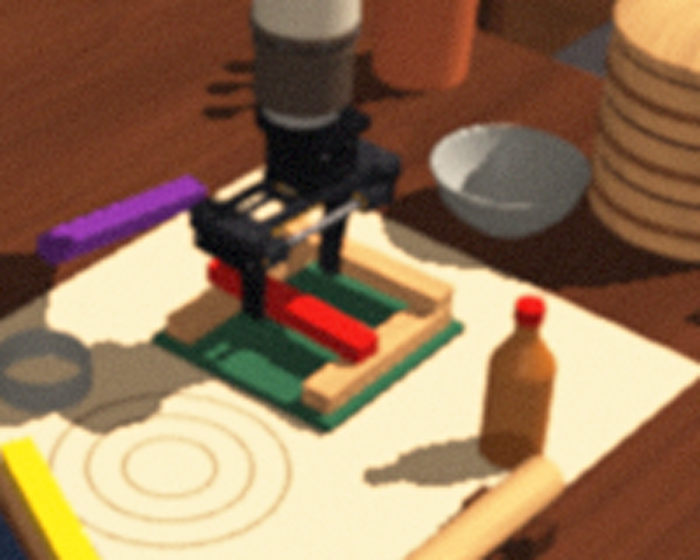

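View pics/w3.png

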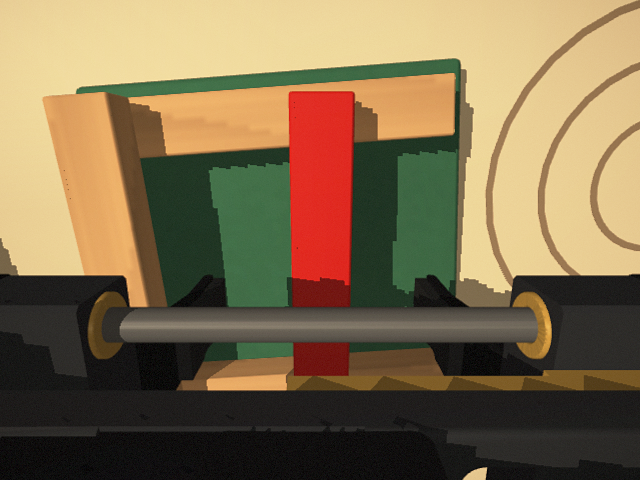

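The view shows the fingers straddling the red slat (centred at about u=321) and aligned with it. I'll lower 3 cm and close.

>>> carry_out(steps=[[[0, 0, -1.5, 0, 0, 0], [0, 0, -3, 0, 0, 0], [0, 0, -3, 0, 0, 0], [0, 0, -3, 0, 0, 0]]])

```text
time_s: 4.45
tcp_pos: [0.5214, 0.1964, 0.0393]
ee_rot: [[-0.043, -0.0, 0.999], [-0.999, -0.0, -0.043], [0.0, -1.0, -0.0]]
wrist_force: [-0.1, -0.5, -0.1]
gripper_width: 1.0
```

>>> carry_out(steps=[[[0, 0, 0, 0, 0, 0], [0, 0, 0, 0, 0, 0], [0, 0, 0, 0, 0, 0], [0, 0, 0, 0, 0, 0], [0, 0, 0, 0, 0, 0], [0, 0, 0, 0, 0, 0]]], fingers=200)

```text
time_s: 5.2
tcp_pos: [0.5213, 0.1964, 0.0395]
ee_rot: [[-0.043, -0.0, 0.999], [-0.999, -0.0, -0.043], [0.0, -1.0, -0.0]]
wrist_force: [-0.3, 0.4, -0.6]
gripper_width: 0.402
```

>>> carry_out(steps=[[[0, 0, 0, 0, 0, 0], [0, 0, 0, 0, 0, 0], [0, 0, 0, 0, 0, 0]]])

```text
time_s: 5.58
tcp_pos: [0.5213, 0.1964, 0.0395]
ee_rot: [[-0.043, -0.0, 0.999], [-0.999, -0.0, -0.043], [0.0, -1.0, -0.0]]
wrist_force: [0.1, -0.5, 0.5]
gripper_width: 0.315
```

>>> carry_out(steps=[[[0.1, -0.8, 0, 0, 0, 0.01], [0.2, -1.8, 0, 0, 0, 0.02], [0.3, -2.8, 0, 0, 0, 0.035], [0.5, -3.8, 0, 0, 0, 0.05], [0.6, -4.8, 0, 0, 0, 0.06], [0.7, -5.45, 0, 0, 0, 0.07], [0.7, -5.45, 0, 0, 0, 0.07], [0.7, -5.45, 0, 0, 0, 0.07], [0.7, -5.45, 0, 0, 0, 0.07]]])

```text
time_s: 6.7
tcp_pos: [0.5283, 0.1422, 0.0395]
ee_rot: [[0.028, -0.0, 1.0], [-1.0, -0.0, 0.028], [0.0, -1.0, -0.0]]
wrist_force: [1.0, -0.3, 0.2]
gripper_width: 0.317
```

```bash
python3 - <<'E'
from h import *
s=sense(); print(s['tcp_pos'],s['wrist_force'],s['gripper_width'])
c=cap('wrist','w4')
c=cap('scene')
cv2.imwrite('pics/s4z.png',cv2.resize(c['image'][120:280,270:470,::-1],None,fx=3.5,fy=3.5,interpolation=cv2.INTER_CUBIC))
E
```

```text
[0.52830469 0.14217826 0.03953161] [ 1.03253652 -0.3153517   0.24476425] 0.3167224954912286
```

View pics/w4.png

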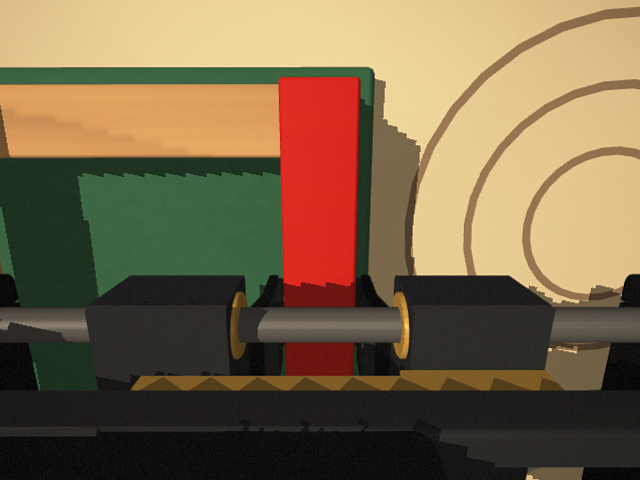

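View pics/s4z.png

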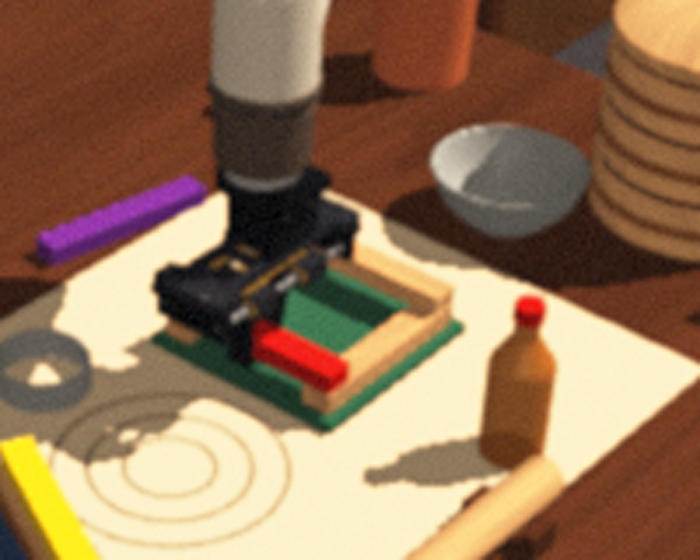

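The red slat is pushed square and still gripped. I'll release it, rise, and check from above.

>>> carry_out(steps=[[[0, 0, 0, 0, 0, 0], [0, 0, 0, 0, 0, 0], [0, 0, 0, 0, 0, 0], [0, 0, 0, 0, 0, 0], [0, 0, 0, 0, 0, 0], [0, 0, 2, 0, 0, 0], [0, 0, 6, 0, 0, 0], [-3, 0, 12, 0, 0, 0], [-6, -3, 18, 0, 0, -0.1], [-6, -8, 24, 0, 0, -0.2], [-6, -14, 28, 0, 0, -0.3], [-6, -20, 28, 0, 0, -0.42], [-6, -20, 28, 0, 0, -0.42], [-6, -20, 28, 0, 0, -0.42], [-6, -20, 28, 0, 0, -0.42]]], fingers=0)

```text
time_s: 8.68
tcp_pos: [0.4681, -0.0577, 0.319]
ee_rot: [[-0.383, -0.001, 0.924], [-0.924, 0.0, -0.383], [0.0, -1.0, -0.001]]
wrist_force: [0.2, 0.3, 0.1]
gripper_width: 1.001
```

```bash
python3 - <<'E'
from h import *
import pickle
s=sense(); print(s['tcp_pos'],s['ee_rot'][:,2],s['time_s'],s['joints'])
c=cap('wrist','w5'); pickle.dump(c,open('w5.pkl','wb'))
E
```

```text
[ 0.46805471 -0.05768599  0.31904639] [ 9.23815995e-01 -3.82835765e-01 -8.85535244e-04] 8.675 [ 1.27623400e+01  3.80749125e+00 -1.16848917e+01 -2.89327882e-02
 -7.45500403e+01  5.47359220e+01]
```

View pics/w5.png

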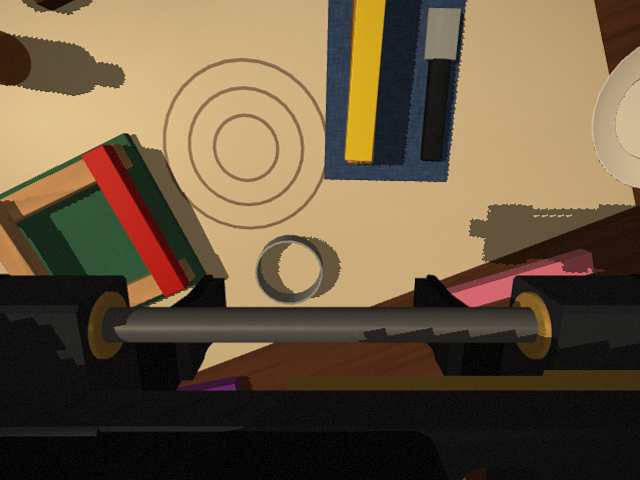

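In w5 the tower is at the lower left, with the red slat running from (95,150) to (175,290). The yellow slat still leaves the top of the picture at u≈370. I'll measure the red slat and get another view nearer the pile.

```bash
python3 - <<'E'
from h import *
im=cv2.imread('pics/w5.png')
cv2.imwrite('pics/w5z.png',cv2.resize(im[125:305,0:230],None,fx=3.3,fy=3.3,interpolation=cv2.INTER_CUBIC))
E
```

```text
(no output)
```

View pics/w5z.png

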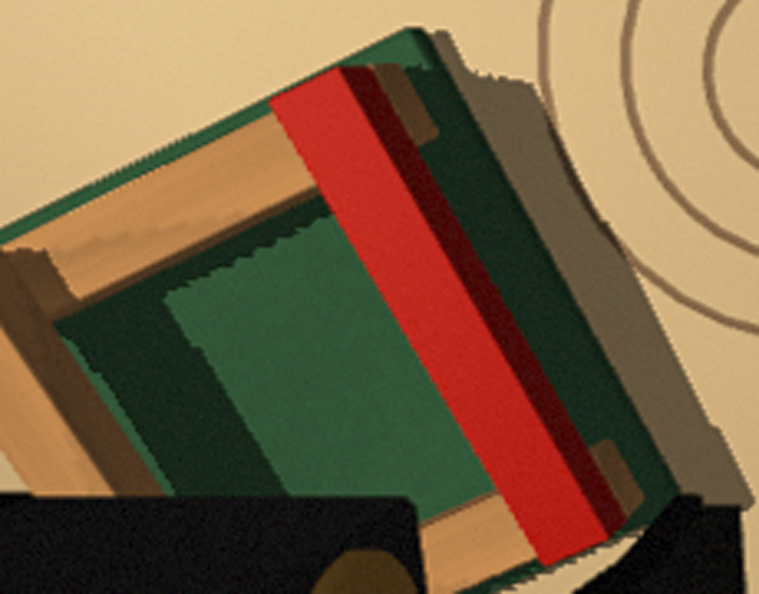

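>>> carry_out(steps=[[[3, -3, 2, 0, 0, 0.1], [6, -6, 4, 0, 0, 0.2], [8, -9, 6, 0, 0, 0.3], [8, -9, 6, 0, 0, 0.4], [8, -9, 6, 0, 0, 0.42], [8, -9, 6, 0, 0, 0.42], [8, -9, 6, 0, 0, 0.42]]])

```text
time_s: 9.6
tcp_pos: [0.5482, -0.1473, 0.3795]
ee_rot: [[0.028, -0.0, 1.0], [-1.0, 0.0, 0.028], [-0.0, -1.0, -0.0]]
wrist_force: [0.3, 0.4, 0.2]
gripper_width: 1.001
```

```bash
python3 - <<'E'
from h import *
import pickle
s=sense(); print(s['tcp_pos'],s['ee_rot'][:,2],s['time_s'],s['joints'])
c=cap('wrist','w6'); pickle.dump(c,open('w6.pkl','wb'))
E
```

```text
[ 0.54815771 -0.14734268  0.37950741] [ 9.99618674e-01  2.76125819e-02 -2.27874630e-04] 9.6 [ 1.30601848e+00  1.27616930e+01  7.37804462e+00 -3.53796714e-04
 -8.46294097e+01  9.02763002e+01]
```

View pics/w6.png

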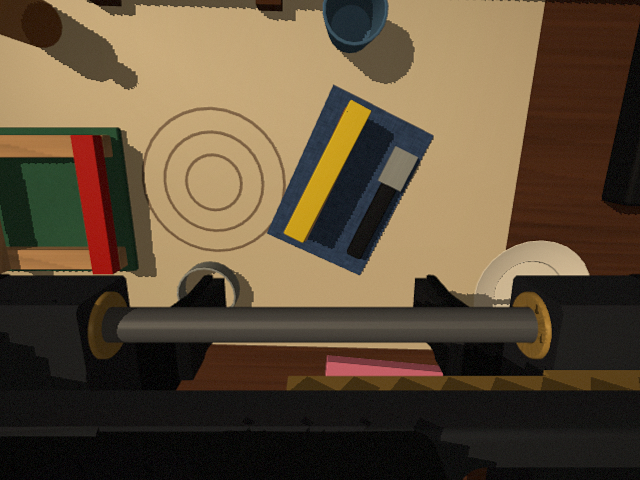

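The wood beyond the red slat in w5 is the bases' shaded end faces, directly below the red side, so it looks flush. w6 now shows the whole pile (yellow from about (358,102) to (296,240)) and the tower (red from (86,136) to (103,272)).

```bash
python3 - <<'E'
from h import *
im=cv2.imread('pics/w6.png')
cv2.imwrite('pics/w6p.png',cv2.resize(im[80:280,255:445],None,fx=3,fy=3,interpolation=cv2.INTER_CUBIC))
cv2.imwrite('pics/w6t.png',cv2.resize(im[120:280,0:170],None,fx=3.5,fy=3.5,interpolation=cv2.INTER_CUBIC))
im=cv2.imread('pics/w5.png')
cv2.imwrite('pics/w5p.png',cv2.resize(im[0:190,315:475],None,fx=3.1,fy=3.1,interpolation=cv2.INTER_CUBIC))
E
```

```text
(no output)
```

View pics/w6p.png

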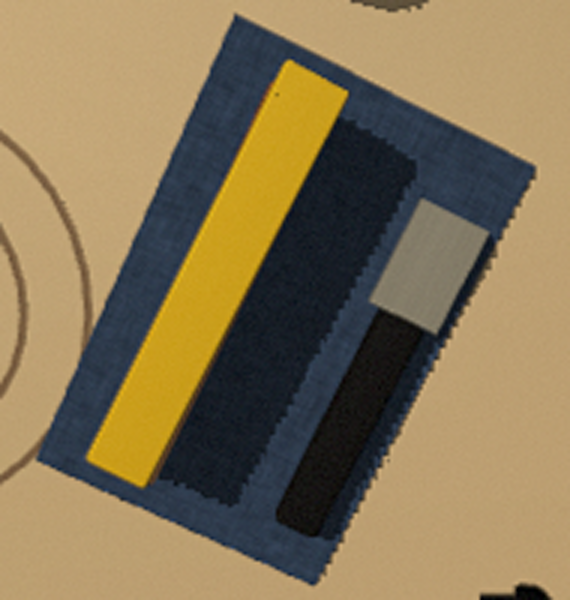

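View pics/w6t.png

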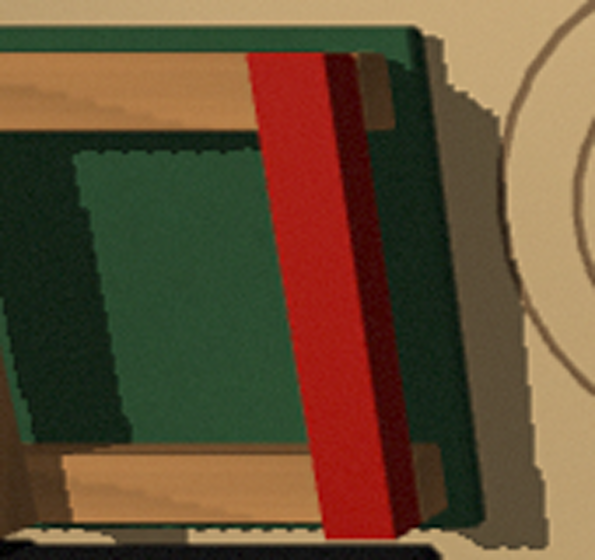

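View pics/w5p.png

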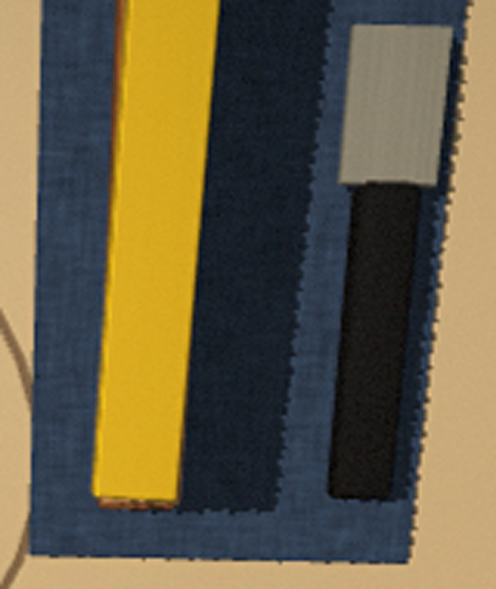

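```bash
python3 - <<'E'
from h import *
import pickle
c2,c5,c6=[pickle.load(open(f'w{i}.pkl','rb')) for i in (2,5,6)]
q=lambda p,f,o:(np.array(p)+.5)/f-.5+np.array(o)
Y6=q([(290,60),(348,93),(148,488),(86,459)],3,(255,80))
Y5=q([(177,499),(94,497)],3.1,(315,0)); Y2=q([(205,411),(132,375)],3,(370,0))
print('tri y 6-5',tri(c6,Y6[2:],c5,Y5).round(4).tolist()); print('tri y 6-2',tri(c6,Y6[2:],c2,Y2).round(4).tolist())
R6=q([(247,55),(323,55),(396,537),(326,537)],3.5,(0,120)); R5=q([(270,102),(342,67),(612,537),(545,566)],3.3,(0,125))
print('tri r',tri(c6,R6,c5,R5).round(4).tolist())
def desc(m,n):
    e=((m[0]+m[1])-(m[2]+m[3]))[:2]/2; print(n,'c',m.mean(0)[:2].round(4),'len',np.linalg.norm(e).round(4),'wid',np.linalg.norm((m[1]+m[2]-m[0]-m[3])/2).round(4),'ang',np.degrees(np.arctan2(e[1],e[0])).round(2))
desc(onz(c6,Y6,.064),'yellow'); 
for c,u in((c6,R6),(c5,R5)): desc(onz(c,u,.052),'red')
print('y5',onz(c5,Y5,.064).round(4).tolist(),'y6',onz(c6,Y6,.064).round(4).tolist(),'y2',onz(c2,Y2,.064).round(4).tolist())
desc(onz(c6,q([(236,15),(536,170),(318,584),(38,460)],3,(255,80)),.004),'mat')
desc(onz(c6,q([(422,200),(488,233),(322,535),(278,515)],3,(255,80)),.018),'scraper')
E
```

```text
tri y 6-5 [[0.4927, -0.1287, 0.0595], [0.5045, -0.1024, 0.0595]]
tri y 6-2 [[0.4927, -0.1289, 0.0599], [0.5048, -0.1025, 0.0608]]
tri r [[0.6171, 0.1579, 0.0509], [0.6177, 0.1305, 0.0517], [0.4383, 0.1291, 0.045], [0.4372, 0.1572, 0.0438]]
yellow c [ 0.5799 -0.1544] len 0.178 wid 0.0274 ang -25.49
red c [0.5291 0.1415] len 0.1769 wid 0.0265 ang 1.69
red c [0.5282 0.141 ] len 0.1778 wid 0.0274 ang 1.51
y5 [[0.4935, -0.1278, 0.064], [0.5049, -0.1021, 0.064]] y6 [[0.6659, -0.1811, 0.064], [0.6545, -0.2042, 0.064], [0.4936, -0.1292, 0.064], [0.5055, -0.1029, 0.064]] y2 [[0.4928, -0.1275, 0.064], [0.5048, -0.1017, 0.064]]
mat c [ 0.56   -0.1863] len 0.2171 wid 0.149 ang -23.55
scraper c [ 0.5367 -0.2299] len 0.1554 wid 0.0281 ang -23.03
```

The red slat is at (0.5287, 0.1413), 1.6°, against a goal of (0.5286, 0.142), so it is in place. The yellow slat is at (0.580, −0.154), −25.5°, top at about 0.060–0.064. Before moving I'll check how much room the bottle leaves near the far placement.

>>> carry_out(steps=[[[0.6, 0, -4, 0, 0, -0.1], [1.2, 0, -9, 0, 0, -0.2], [2, 0, -14, 0, 0, -0.3], [2.6, -0.4, -19, 0, 0, -0.4], [3.2, -0.7, -24, 0, 0, -0.473], [3.2, -0.7, -28, 0, 0, -0.473], [3.2, -0.7, -28, 0, 0, -0.473], [3.2, -0.7, -28, 0, 0, -0.473]]])

```text
time_s: 10.65
tcp_pos: [0.5817, -0.1551, 0.1014]
ee_rot: [[-0.43, 0.003, 0.903], [-0.903, -0.001, -0.43], [-0.001, -1.0, 0.003]]
wrist_force: [0.4, -0.0, 0.6]
gripper_width: 1.002
```

```bash
python3 - <<'E'
from h import *
s=sense(); print(s['tcp_pos'],s['ee_rot'][:,2],s['time_s'],s['joints'][5])
c=cap('wrist','w7')
c=cap('scene'); d=cap('side')
print('bottle base approx', onz(c,[(417,247)],0), onz(d,[(322,204)],0),'tri top',tri(c,[(421,208)],d,[(322,163)]))
cv2.imwrite('pics/s7z.png',cv2.resize(c['image'][200:330,220:380,::-1],None,fx=4,fy=4,interpolation=cv2.INTER_CUBIC))
E
```

```text
[ 0.58169246 -0.15512597  0.10141554] [ 0.90259162 -0.43048651  0.00311876] 10.65 63.97761603631834
bottle base approx [[0.75350173 0.2116423  0.        ]] [[0.75100687 0.20214547 0.        ]] tri top [[0.75498274 0.20339859 0.1450179 ]]
```

View pics/w7.png

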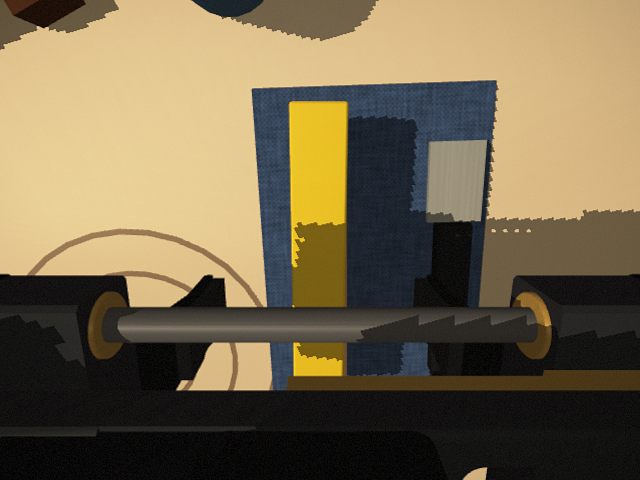

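View pics/s7z.png

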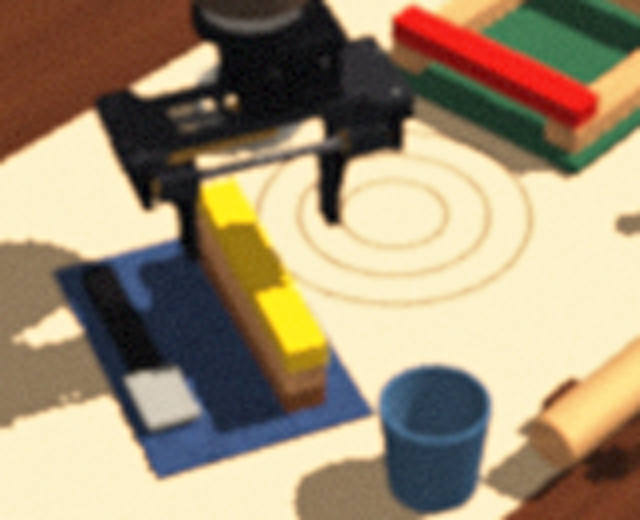

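The fingers straddle the yellow slat centred (u≈319) and aligned. The bottle is at (0.752, 0.205), which clears the gripper body at the far placement by about 26 mm. I'll lower so the tips stay at 0.048 and touch only yellow, then close.

>>> carry_out(steps=[[[0, 0, -2, 0, 0, 0], [-0.1, 0.05, -3.9, 0, 0, 0], [-0.1, 0.05, -3.9, 0, 0, 0], [-0.1, 0.05, -3.9, 0, 0, 0]]])

```text
time_s: 11.3
tcp_pos: [0.5804, -0.1546, 0.0621]
ee_rot: [[-0.431, 0.003, 0.902], [-0.902, -0.0, -0.431], [-0.001, -1.0, 0.003]]
wrist_force: [-0.1, -0.2, 0.4]
gripper_width: 1.002
```

>>> carry_out(steps=[[[0, 0, 0, 0, 0, 0], [0, 0, 0, 0, 0, 0], [0, 0, 0, 0, 0, 0], [0, 0, 0, 0, 0, 0], [0, 0, 0, 0, 0, 0], [0, 0, 0, 0, 0, 0], [0, 0, 0, 0, 0, 0], [0, 0, 0, 0, 0, 0], [0, 0, 0, 0, 0, 0], [0, 0, 0, 0, 0, 0]]], fingers=220)

```text
time_s: 12.55
tcp_pos: [0.5793, -0.1545, 0.0605]
ee_rot: [[-0.431, 0.0, 0.902], [-0.902, -0.0, -0.431], [0.0, -1.0, 0.0]]
wrist_force: [0.9, -0.0, -0.1]
gripper_width: 0.32
```

```bash
python3 - <<'E'
from h import *
s=sense(); print(s['tcp_pos'],s['wrist_force'],s['gripper_width'])
c=cap('scene')
cv2.imwrite('pics/s8z.png',cv2.resize(c['image'][200:330,220:380,::-1],None,fx=4,fy=4,interpolation=cv2.INTER_CUBIC))
E
```

```text
[ 0.57934054 -0.15453076  0.06052917] [ 0.90588726 -0.01284429 -0.10945961] 0.32049148939246425
```

View pics/s8z.png

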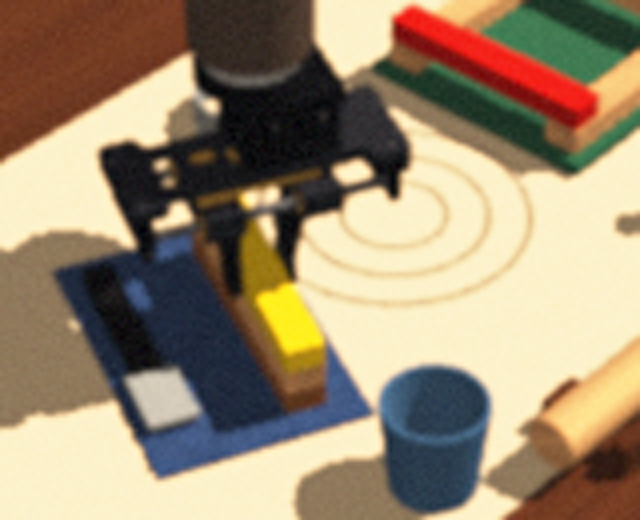

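Gripped (27.9 mm opening). I'll lift straight and slowly first.

>>> carry_out(steps=[[[0, 0, 0.4, 0, 0, 0], [0, 0, 1.2, 0, 0, 0], [0, 0, 2.5, 0, 0, 0], [0, 0, 5, 0, 0, 0], [0, 0, 8, 0, 0, 0], [0, 0, 12, 0, 0, 0], [0, 0, 12, 0, 0, 0]]])

```text
time_s: 13.48
tcp_pos: [0.5817, -0.1549, 0.1857]
ee_rot: [[-0.431, 0.01, 0.902], [-0.903, -0.001, -0.431], [-0.003, -1.0, 0.009]]
wrist_force: [0.5, -0.5, -1.4]
gripper_width: 0.32
```

```bash
python3 - <<'E'
from h import *
s=sense(); print(s['tcp_pos'],s['wrist_force'],s['gripper_width'],s['time_s'])
c=cap('scene')
cv2.imwrite('pics/s9z.png',cv2.resize(c['image'][180:330,220:400,::-1],None,fx=4,fy=4,interpolation=cv2.INTER_CUBIC))
E
```

```text
[ 0.58170239 -0.15488925  0.18567951] [ 0.53825249 -0.50544285 -1.38255371] 0.32021348796795285 13.475
```

View pics/s9z.png

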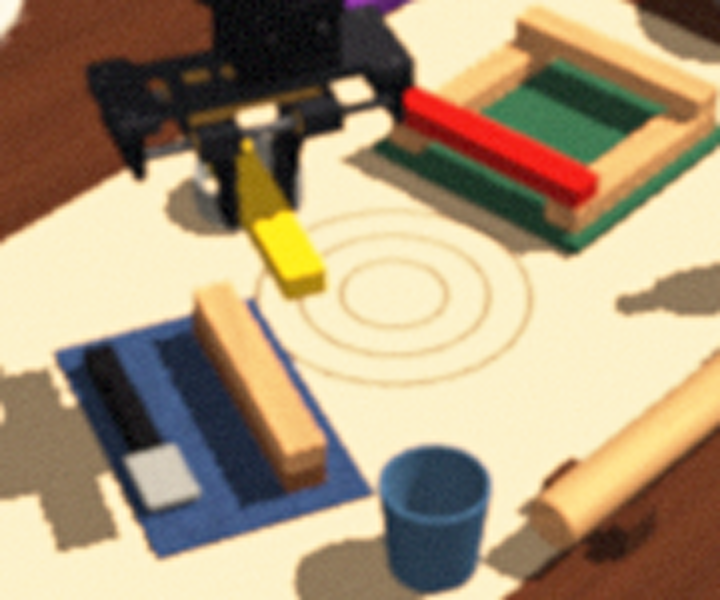

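The lift is clean; the pale middle slat and the brown slat stayed put. Next I carry it to above base_a.

>>> carry_out(steps=[[[0.1, 2, 1, 0, 0, -0.06], [0.3, 5, 1, 0, 0, -0.15], [0.6, 9, 1, 0, 0, -0.27], [0.9, 13, 1, 0, 0, -0.39], [1.2, 17, 1, 0, 0, -0.51], [1.5, 21, 1, 0, 0, -0.63], [1.8, 25, 1, 0, 0, -0.75], [2, 29, 1, 0, 0, -0.87], [2.2, 33, 0, 0, 0, -0.98], [2.3, 36, -1, 0, 0, -1.06], [2.3, 37.5, -3, 0, 0, -1.099], [2.3, 37.5, -5, 0, 0, -1.099], [2.3, 37.5, -7, 0, 0, -1.099], [2.3, 37.5, -7.5, 0, 0, -1.099], [2.3, 37.5, -7.5, 0, 0, -1.099], [2.3, 37.5, -7.5, 0, 0, -1.099]]])

```text
time_s: 15.52
tcp_pos: [0.6028, 0.2206, 0.1064]
ee_rot: [[-1.0, 0.001, 0.026], [-0.026, 0.001, -1.0], [-0.001, -1.0, -0.001]]
wrist_force: [0.4, 1.3, -0.4]
gripper_width: 0.314
```

```bash
python3 - <<'E'
from h import *
s=sense(); print(s['tcp_pos'],s['ee_rot'][:,2],s['wrist_force'],s['gripper_width'],s['time_s'])
for n in ('wrist','scene','side'):
    c=cap(n,n+'10')
    a,b,x,y=(160,280,280,440) if n=='scene' else (160,270,190,340)
    if n!='wrist': cv2.imwrite('pics/%s10z.png'%n,cv2.resize(c['image'][a:b,x:y,::-1],None,fx=4.5,fy=4.5,interpolation=cv2.INTER_CUBIC))
E
```

```text
[0.60280579 0.22057794 0.10641408] [ 2.60487905e-02 -9.99660497e-01 -5.93276605e-04] [ 0.38342731  1.3029286  -0.42632785] 0.313601054943765 15.525
```

View pics/wrist10.png

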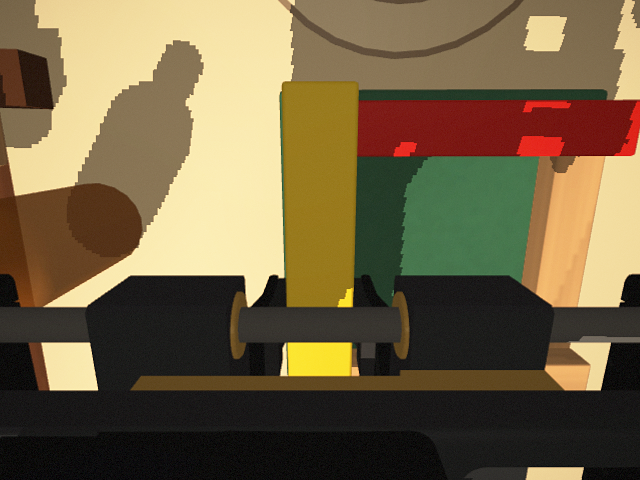

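View pics/scene10z.png

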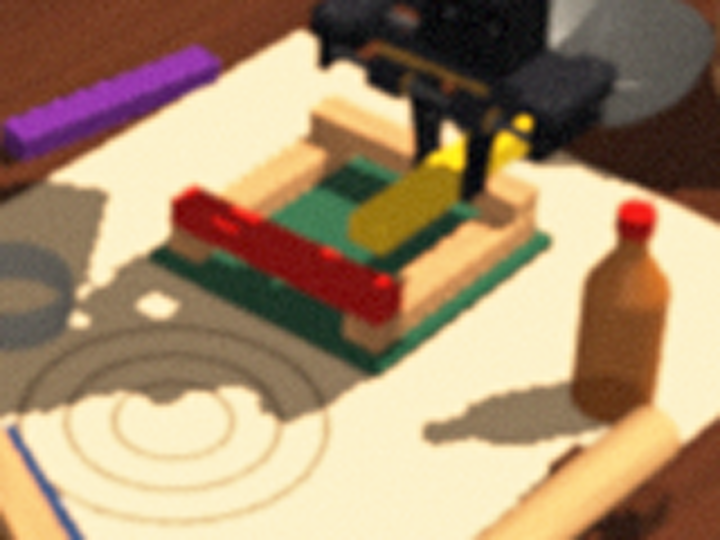

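View pics/side10z.png

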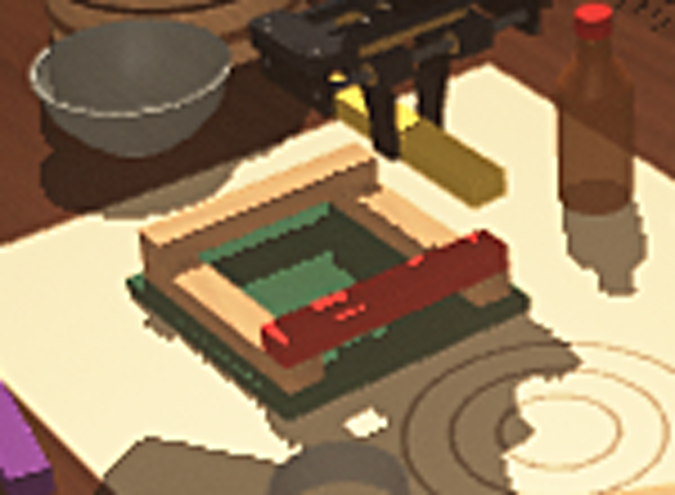

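```bash
python3 - <<'E'
from h import *
c=cap('wrist'); s=sense()
m=mask(c,'yellow'); P=np.array([(283,82),(358,82),(357,150),(285,150)])
W=onz(c,P,s['tcp_pos'][2]+.0035); T=s['ee_rot']
print(s['tcp_pos'],((W-s['tcp_pos'])@T*1e3).round(1).tolist()); 
O=np.array([.5265,.218]);th=np.radians(1.55);yb=np.array([np.cos(th),np.sin(th)]);xb=np.array([np.sin(th),-np.cos(th)])
print('board coords',((W[:,:2]-O)@np.c_[xb,yb]*1e3).round(1).tolist())
E
```

```text
[0.60257149 0.22053934 0.10623853] [[-12.9, -3.5, 89.7], [13.9, -3.6, 89.7], [14.1, -3.6, 66.1], [-12.7, -3.5, 66.1]]
board coords [[89.2, 88.9], [89.2, 62.1], [65.6, 61.9], [65.6, 88.7]]
```

The slat in hand ends at board x = 89 and is centred at board y = 75.4 mm. I'll lower it slowly.

>>> carry_out(steps=[[[0, 0, -1, 0, 0, 0], [0, 0, -2, 0, 0, 0], [0, 0, -2.8, 0, 0, 0], [0, 0, -3.2, 0, 0, 0], [0, 0, -3.5, 0, 0, 0], [0, 0, -3.7, 0, 0, 0], [0, 0, -3.7, 0, 0, 0], [0, 0, -3.7, 0, 0, 0]]])

```text
time_s: 16.73
tcp_pos: [0.6024, 0.2205, 0.0687]
ee_rot: [[-1.0, 0.0, 0.026], [-0.026, 0.0, -1.0], [-0.0, -1.0, -0.0]]
wrist_force: [0.1, -0.2, -0.2]
gripper_width: 0.32
```

>>> carry_out(steps=[[[0, 0, -0.1, 0, 0, 0], [0, 0, -0.1, 0, 0, 0]]])

```text
time_s: 16.98
tcp_pos: [0.6025, 0.2206, 0.0685]
ee_rot: [[-1.0, 0.001, 0.026], [-0.026, 0.0, -1.0], [-0.001, -1.0, -0.0]]
wrist_force: [-1.8, -1.0, 4.5]
gripper_width: 0.318
```

```bash
python3 - <<'E'
from h import *
s=sense(); print(s['tcp_pos'],s['wrist_force'],s['moment'])
for n in ('scene','side'):
    c=cap(n)
    a,b,x,y=(160,280,280,440) if n=='scene' else (160,270,190,340)
    cv2.imwrite('pics/%s11z.png'%n,cv2.resize(c['image'][a:b,x:y,::-1],None,fx=4.5,fy=4.5,interpolation=cv2.INTER_CUBIC))
E
```

```text
[0.60247925 0.22055382 0.06847223] [-1.83073756 -0.95950238  4.52956946] [-0.04310256  0.54982967 -0.01288224]
```

View pics/side11z.png

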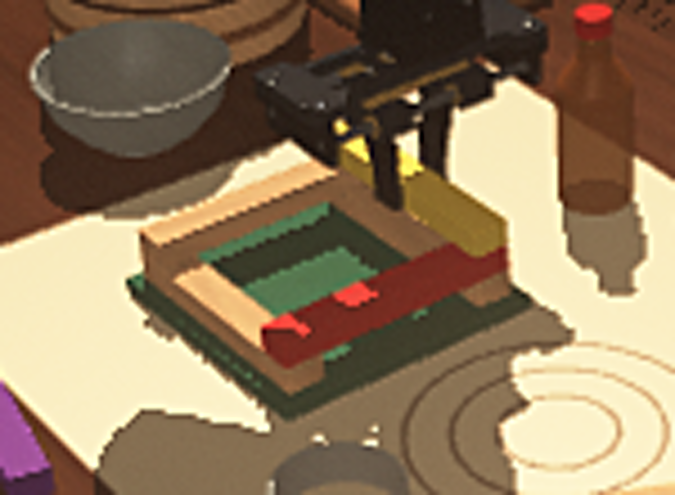

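Contact is confirmed: 4.5 N upward, and the side view shows yellow resting on red and cross_a. I'll release, rise, and go to a view over both the tower and the pile.

>>> carry_out(steps=[[[0, 0, 0.1, 0, 0, 0], [0, 0, 0.1, 0, 0, 0], [0, 0, 0.1, 0, 0, 0], [0, 0, 0.1, 0, 0, 0], [0, 0, 0.1, 0, 0, 0], [0, 0, 0.1, 0, 0, 0], [0, 0, 2, 0, 0, 0], [0, 0, 6, 0, 0, 0], [0, 0, 12, 0, 0, 0.15], [-3, -3, 18, 0, 0, 0.33], [-6, -6, 23, 0, 0, 0.51], [-9, -10, 28, 0, 0, 0.69], [-12, -14, 33, 0, 0, 0.87], [-13.3, -18, 35, 0, 0, 1.05], [-13.3, -20, 35, 0, 0, 1.23], [-13.3, -20, 35, 0, 0, 1.4], [-13.3, -20, 35, 0, 0, 1.545], [-13.3, -20, 35, 0, 0, 1.545], [-13.3, -20, 35, 0, 0, 1.545], [-13.3, -20, 35, 0, 0, 1.545]]], fingers=0)

```text
time_s: 19.58
tcp_pos: [0.4693, 0.0205, 0.4175]
ee_rot: [[-0.001, -0.0, 1.0], [-1.0, -0.0, -0.001], [0.0, -1.0, -0.0]]
wrist_force: [0.6, -0.8, -0.6]
gripper_width: 1.001
```

```bash
python3 - <<'E'
from h import *
import pickle
s=sense(); print(s['tcp_pos'],s['ee_rot'][:,2],s['time_s'])
c=cap('wrist','w12'); pickle.dump(c,open('w12.pkl','wb'))
im=c['image'][:,:,::-1]
cv2.imwrite('pics/w12a.png',im)
E
```

```text
[0.46931536 0.02053958 0.4175042 ] [ 9.99999728e-01 -7.29320383e-04 -1.11700080e-04] 19.575
```

View pics/w12.png

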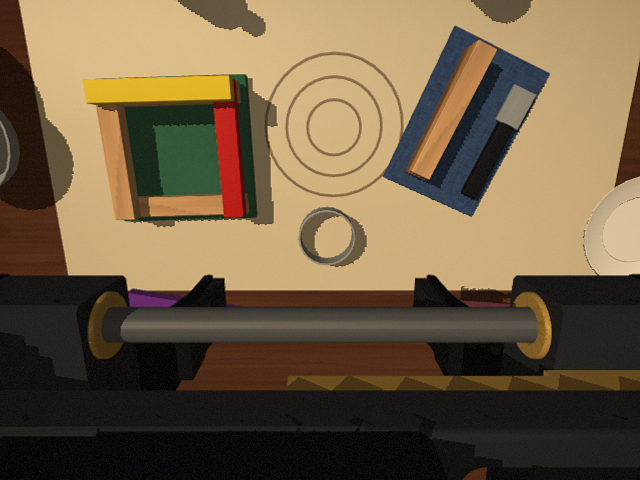

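The third layer has yellow in place at the far side, from (85,92) to (235,90). The mid slat now tops the pile, from (485,45) to (422,178). I'll zoom to measure.

```bash
python3 - <<'E'
from h import *
im=cv2.imread('pics/w12.png')
cv2.imwrite('pics/w12p.png',cv2.resize(im[20:220,380:560],None,fx=3,fy=3,interpolation=cv2.INTER_CUBIC))
cv2.imwrite('pics/w12t.png',cv2.resize(im[60:230,70:280],None,fx=3.5,fy=3.5,interpolation=cv2.INTER_CUBIC))
E
```

```text
(no output)
```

View pics/w12p.png

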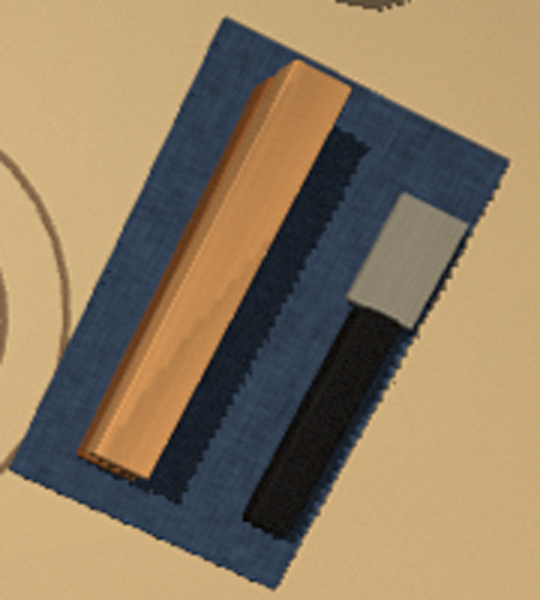

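View pics/w12t.png

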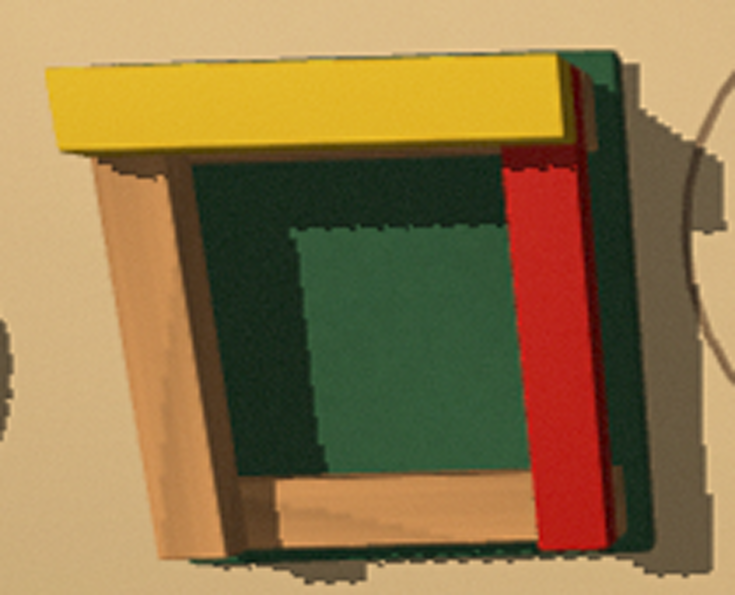

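```bash
cat > b.py <<'E'
from h import *
O=np.array([.5265,.218]);th=np.radians(1.55);yb=np.array([np.cos(th),np.sin(th)]);xb=np.array([np.sin(th),-np.cos(th)])
bd=lambda W:((W[:,:2]-O)@np.c_[xb,yb]*1e3).round(1)
q=lambda p,f,o:(np.array(p)+.5)/f-.5+np.array(o)
def desc(m,n):
    e=((m[0]+m[1])-(m[2]+m[3]))[:2]/2; print(n,'c',m.mean(0)[:2].round(4),'len',np.linalg.norm(e).round(4),'wid',np.linalg.norm((m[1]+m[2]-m[0]-m[3])/2).round(4),'ang',np.degrees(np.arctan2(e[1],e[0])).round(2),'board',bd(m.mean(0)[None])[0])
E
python3 - <<'E'
from b import *
import pickle
c=pickle.load(open('w12.pkl','rb'))
desc(onz(c,q([(297,60),(351,88),(152,478),(95,453)],3,(380,20)),.044),'mid')
desc(onz(c,q([(558,55),(566,137),(62,151),(46,68)],3.5,(70,60)),.072),'yellow')
print('red near end',bd(onz(c,q([(540,548),(610,548)],3.5,(70,60)),.052)).tolist(),'red inner edge far',bd(onz(c,q([(504,165)],3.5,(70,60)),.052)).tolist(),'cross_a near end',bd(onz(c,q([(160,557),(226,556)],3.5,(70,60)),.052)).tolist())
E
```

```text
mid c [ 0.5764 -0.155 ] len 0.1779 wid 0.0276 ang -24.26 board [374.2  39.7]
yellow c [0.6016 0.2184] len 0.1781 wid 0.027 ang -88.63 board [ 1.6 75.1]
red near end [[62.9, -88.6], [90.6, -89.4]] red inner edge far [[62.9, 54.6]] cross_a near end [[-88.0, -88.0], [-61.8, -88.3]]
```

Yellow lies at board (1.6, 75.1) mm and red is at x ≈ 76.7. Mid is at (0.5764, −0.155), −24.3°. I'll hover over it and take a second view for height.

>>> carry_out(steps=[[[2, -4, -4, 0, 0, -0.1], [5, -8, -8, 0, 0, -0.2], [8, -13, -12, 0, 0, -0.3], [10.7, -17.5, -16, 0, 0, -0.42], [10.7, -17.55, -21, 0, 0, -0.424], [10.7, -17.55, -26, 0, 0, -0.424], [10.7, -17.55, -30, 0, 0, -0.424], [10.7, -17.55, -32.5, 0, 0, -0.424], [10.7, -17.55, -32.5, 0, 0, -0.424], [10.7, -17.55, -32.5, 0, 0, -0.424]]])

```text
time_s: 20.88
tcp_pos: [0.5774, -0.1551, 0.0937]
ee_rot: [[-0.411, 0.002, 0.912], [-0.912, -0.001, -0.411], [-0.0, -1.0, 0.002]]
wrist_force: [-1.1, 0.3, 0.5]
gripper_width: 0.999
```

```bash
python3 - <<'E'
from h import *
import pickle
s=sense(); print(s['tcp_pos'],s['ee_rot'][:,2],s['time_s'])
c=cap('wrist','w13'); pickle.dump(c,open('w13.pkl','wb'))
E
```

```text
[ 0.5773848  -0.15513135  0.09372251] [ 0.91166854 -0.41092101  0.00209663] 20.875
```

View pics/w13.png

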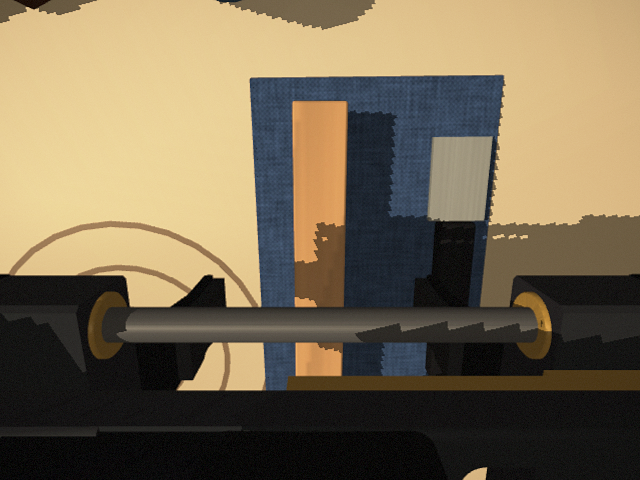

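```bash
python3 - <<'E'
from b import *
import pickle
c=pickle.load(open('w12.pkl','rb'));d=pickle.load(open('w13.pkl','rb'))
P=np.array([(293,101),(347,101)]); u=q([(297,60),(351,88)],3,(380,20))
print(tri(c,u,d,P).round(4).tolist()); s=sense()
W=onz(d,np.array([(293,101),(347,101),(344.5,290),(295.5,290)]),.044); print(((W-s['tcp_pos'])@s['ee_rot']*1e3).round(1).tolist())
E
```

```text
[[0.6634, -0.1797, 0.0434], [0.6528, -0.2042, 0.0419]]
[[-13.1, 50.4, 88.6], [13.6, 50.4, 88.6], [14.0, 50.1, -11.4], [-13.5, 50.1, -11.3]]
```

Height is confirmed (0.043), and mid is centred in the jaws. I'll lower so the tips stop at about 0.027, then close.

>>> carry_out(steps=[[[0, 0, -2, 0, 0, 0], [0, 0, -4, 0, 0, 0], [-0.05, 0, -5.2, 0, 0, 0], [-0.05, 0, -5.2, 0, 0, 0], [-0.05, 0, -5.2, 0, 0, 0]]])

```text
time_s: 21.55
tcp_pos: [0.5767, -0.1551, 0.0416]
ee_rot: [[-0.411, 0.002, 0.912], [-0.912, -0.0, -0.411], [-0.001, -1.0, 0.002]]
wrist_force: [0.2, 0.1, 0.2]
gripper_width: 0.995
```

>>> carry_out(steps=[[[0, 0, 0, 0, 0, 0], [0, 0, 0, 0, 0, 0], [0, 0, 0, 0, 0, 0], [0, 0, 0, 0, 0, 0], [0, 0, 0, 0, 0, 0], [0, 0, 0, 0, 0, 0], [0, 0, 0, 0, 0, 0], [0, 0, 0, 0, 0, 0], [0, 0, 0, 0, 0, 0], [0, 0, 0, 0, 0, 0]]], fingers=220)

```text
time_s: 22.8
tcp_pos: [0.5758, -0.1551, 0.0405]
ee_rot: [[-0.411, -0.0, 0.912], [-0.912, 0.0, -0.411], [0.0, -1.0, -0.0]]
wrist_force: [0.6, 0.4, -0.0]
gripper_width: 0.321
```

>>> carry_out(steps=[[[0, 0, 0.4, 0, 0, 0], [0, 0, 1.2, 0, 0, 0], [0, 0, 2.5, 0, 0, 0], [0, 0, 5, 0, 0, 0], [0, 0, 8, 0, 0, 0], [0, 0, 12, 0, 0, 0], [0, 0, 14, 0, 0, 0], [0, 0, 14, 0, 0, 0]]])

```text
time_s: 23.8
tcp_pos: [0.5769, -0.1551, 0.1834]
ee_rot: [[-0.411, 0.006, 0.912], [-0.912, -0.0, -0.411], [-0.002, -1.0, 0.005]]
wrist_force: [-0.0, -0.6, 0.1]
gripper_width: 0.322
```

```bash
python3 - <<'E'
from h import *
s=sense(); print(s['tcp_pos'],s['wrist_force'],s['gripper_width'],s['time_s'])
c=cap('scene')
cv2.imwrite('pics/s14z.png',cv2.resize(c['image'][180:330,220:400,::-1],None,fx=4,fy=4,interpolation=cv2.INTER_CUBIC))
E
```

```text
[ 0.57692383 -0.15510296  0.18339467] [-0.01154796 -0.61713547  0.14542128] 0.32170988737922324 23.8
```

View pics/s14z.png

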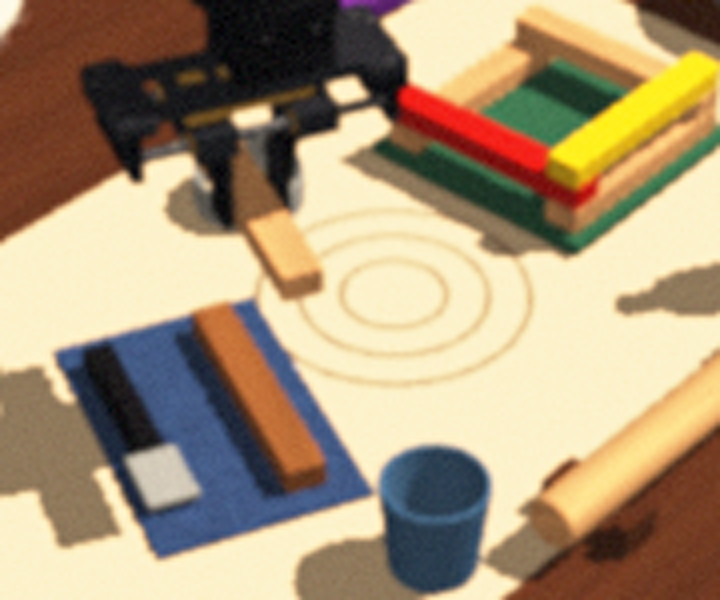

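The pale slat is lifted and the brown one remains. Carrying to above base_b.

>>> carry_out(steps=[[[-0.5, 2, 1, 0, 0, -0.06], [-1.5, 5, 1, 0, 0, -0.15], [-3, 9, 1, 0, 0, -0.27], [-4.5, 13, 1, 0, 0, -0.39], [-6, 17, 1, 0, 0, -0.51], [-7.5, 21, 1, 0, 0, -0.63], [-9, 25, 1, 0, 0, -0.75], [-10.5, 29, 1, 0, 0, -0.87], [-11.5, 33, 0, 0, 0, -0.99], [-12.2, 36, -1, 0, 0, -1.07], [-12.5, 37.1, -3, 0, 0, -1.12], [-12.5, 37.1, -5, 0, 0, -1.12], [-12.5, 37.1, -7, 0, 0, -1.12], [-12.5, 37.1, -7.5, 0, 0, -1.12], [-12.5, 37.1, -7.5, 0, 0, -1.12], [-12.5, 37.1, -7.5, 0, 0, -1.12]]])

```text
time_s: 25.85
tcp_pos: [0.4512, 0.2162, 0.1061]
ee_rot: [[-1.0, 0.001, 0.027], [-0.027, 0.001, -1.0], [-0.001, -1.0, -0.001]]
wrist_force: [0.6, -0.3, -0.9]
gripper_width: 0.319
```

```bash
python3 - <<'E'
from h import *
import pickle
s=sense(); print(s['tcp_pos'],s['ee_rot'][:,2],s['wrist_force'],s['gripper_width'],s['time_s'])
c=cap('wrist','w15'); pickle.dump(c,open('w15.pkl','wb'))
E
```

```text
[0.45122214 0.21617751 0.10614867] [ 2.69492461e-02 -9.99636537e-01 -7.28977217e-04] [ 0.62637301 -0.31435953 -0.91312834] 0.31854768555899865 25.85
```

View pics/w15.png

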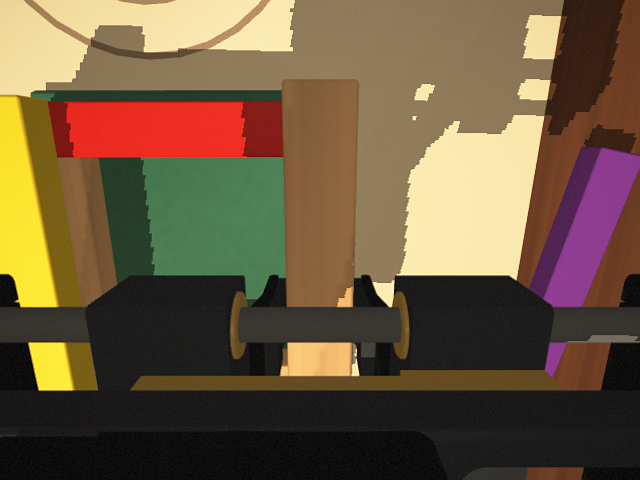

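```bash
python3 - <<'E'
from b import *
import pickle
c=pickle.load(open('w15.pkl','rb')); s=sense()
W=onz(c,[(283,81),(358,81),(356.5,150),(285,150)],s['tcp_pos'][2]+.0035); print(s['tcp_pos'],bd(W).tolist())
E
```

```text
[0.4512128  0.2161783  0.10621895] [[89.8, -62.6], [89.8, -89.3], [65.9, -89.3], [65.9, -62.7]]
```

The slat in hand ends at board x = 89.8, y centre −76 mm. Lowering.

>>> carry_out(steps=[[[0, 0, -1, 0, 0, 0], [0, 0, -2, 0, 0, 0], [0, 0, -2.8, 0, 0, 0], [0, 0, -3.2, 0, 0, 0], [0, 0, -3.5, 0, 0, 0], [0, 0, -3.7, 0, 0, 0], [0, 0, -3.75, 0, 0, 0], [0, 0, -3.75, 0, 0, 0]]])

```text
time_s: 26.9
tcp_pos: [0.4509, 0.216, 0.0685]
ee_rot: [[-1.0, 0.0, 0.027], [-0.027, 0.0, -1.0], [-0.0, -1.0, -0.0]]
wrist_force: [-0.3, 0.1, 2.5]
gripper_width: 0.32
```

Light contact (2.5 N). Releasing, then going to the view pose for the final check.

>>> carry_out(steps=[[[0, 0, 0, 0, 0, 0], [0, 0, 0, 0, 0, 0], [0, 0, 0, 0, 0, 0], [0, 0, 0, 0, 0, 0], [0, 0, 0, 0, 0, 0], [0, 0, 0, 0, 0, 0], [0, 0, 2, 0, 0, 0], [0, 0, 6, 0, 0, 0], [0, 0, 12, 0, 0, 0.15], [0, -3, 18, 0, 0, 0.33], [1, -6, 23, 0, 0, 0.51], [1.8, -9, 28, 0, 0, 0.69], [1.8, -10, 33, 0, 0, 0.87], [1.8, -10, 35, 0, 0, 1.05], [1.8, -10, 35, 0, 0, 1.23], [1.8, -10, 35, 0, 0, 1.4], [1.8, -10, 35, 0, 0, 1.545], [1.8, -10, 35, 0, 0, 1.545], [1.8, -10, 35, 0, 0, 1.545], [1.8, -10, 35, 0, 0, 1.545]]], fingers=0)

```text
time_s: 29.4
tcp_pos: [0.4688, 0.1159, 0.418]
ee_rot: [[0.0, -0.0, 1.0], [-1.0, 0.0, 0.0], [-0.0, -1.0, -0.0]]
wrist_force: [0.1, 1.1, 0.4]
gripper_width: 1.002
```

```bash
python3 - <<'E'
from h import *
import pickle
s=sense(); print(s['tcp_pos'],s['ee_rot'][:,2],s['time_s'])
c=cap('wrist','w16'); pickle.dump(c,open('w16.pkl','wb'))
c=cap('side')
cv2.imwrite('pics/side16z.png',cv2.resize(c['image'][160:270,190:340,::-1],None,fx=4.5,fy=4.5,interpolation=cv2.INTER_CUBIC))
c=cap('scene','scene16')
E
```

```text
[0.46877392 0.11594874 0.41800304] [ 9.99999989e-01  9.90116489e-05 -1.14645922e-04] 29.4
```

View pics/w16.png

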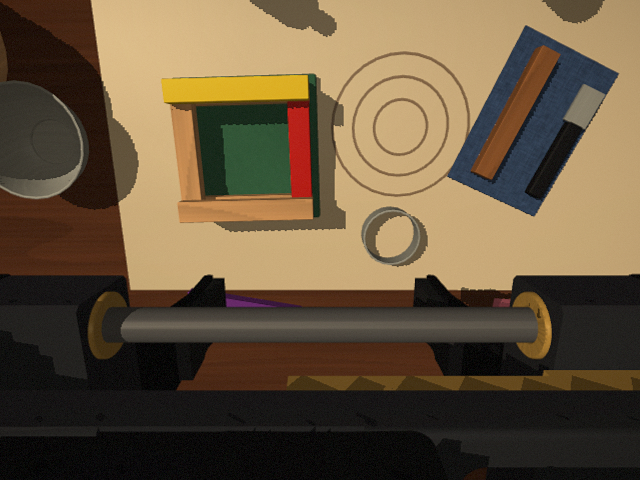

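View pics/side16z.png

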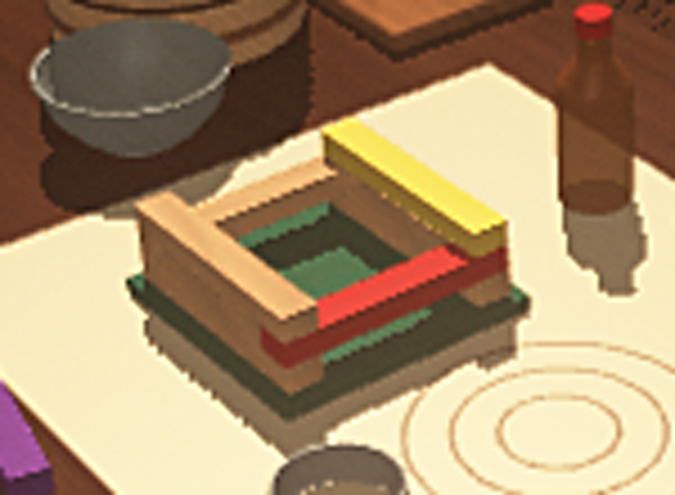

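View pics/scene16.png

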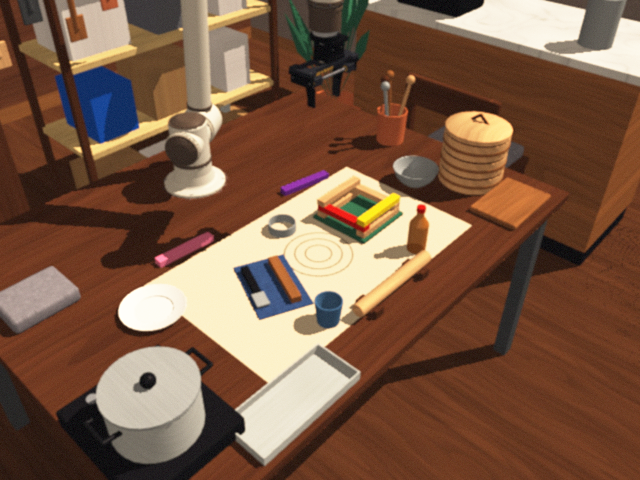

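The tower is complete in all three views. Before handing in I'll measure every slat once more.

```bash
python3 - <<'E'
from h import *
im=cv2.imread('pics/w16.png')
cv2.imwrite('pics/w16t.png',cv2.resize(im[65:235,150:340],None,fx=3.5,fy=3.5,interpolation=cv2.INTER_CUBIC))
cv2.imwrite('pics/w16p.png',cv2.resize(im[20:220,440:630],None,fx=3,fy=3,interpolation=cv2.INTER_CUBIC))
E
```

```text
(no output)
```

View pics/w16t.png

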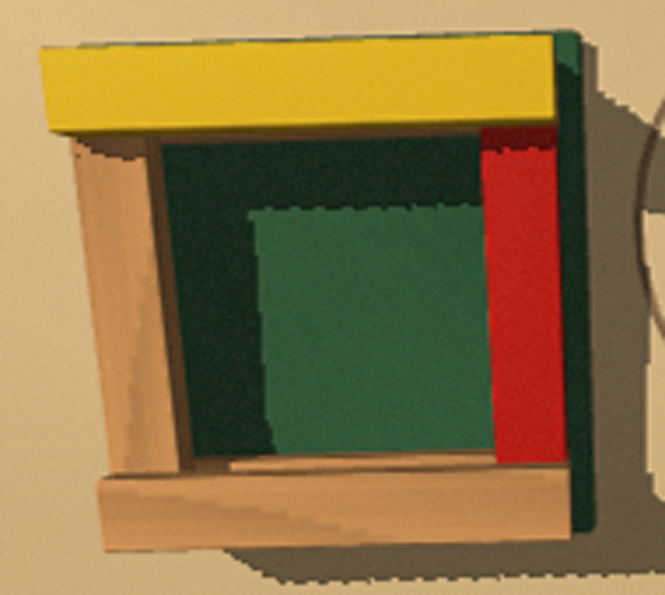

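View pics/w16p.png

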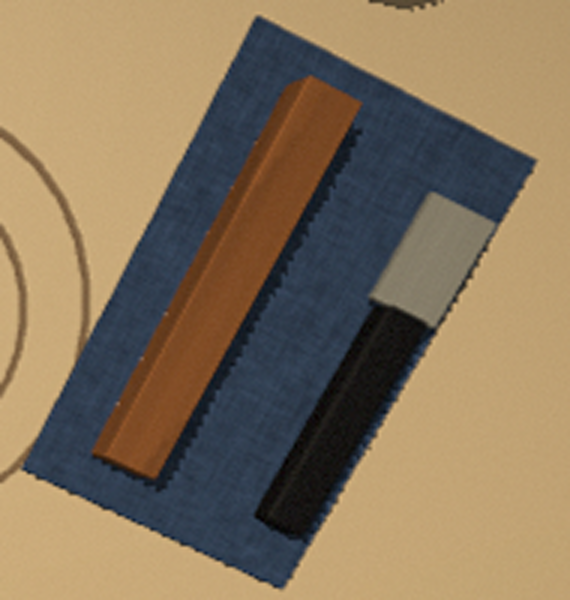

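```bash
python3 - <<'E'
from b import *
import pickle
c=pickle.load(open('w16.pkl','rb'))
t=lambda p,z:onz(c,q(p,3.5,(150,65)),z)
desc(t([(554,36),(556,121),(50,132),(41,47)],.072),'yellow')
desc(t([(569,468),(570,538),(105,550),(97,481)],.072),'mid')
print('red edges x',bd(t([(482,155),(496,462),(555,155),(567,458)],.052)).tolist())
print('cross_a edges x',bd(t([(76,150),(110,470),(147,150),(179,470)],.052)).tolist())
desc(onz(c,q([(311,77),(360,102),(156,479),(105,459)],3,(440,20)),.024),'low')
s=sense(); print(s['time_s'],s['wrist_force'],s['gripper_width'])
E
```

```text
yellow c [0.6014 0.2188] len 0.1786 wid 0.0278 ang -88.85 board [ 1.2 74.9]
mid c [0.4508 0.2142] len 0.1779 wid 0.0267 ang -88.48 board [  1.8 -75.8]
red edges x [[62.2, 51.5], [62.1, -62.2], [89.1, 50.7], [89.9, -61.3]]
cross_a edges x [[-87.3, 57.3], [-89.1, -61.2], [-61.2, 56.6], [-62.1, -61.9]]
low c [ 0.5736 -0.1531] len 0.179 wid 0.026 ang -23.54 board [372.2  37. ]
29.55 [0.98171636 0.01647504 0.14580171] 1.0041445500977826
```

Everything is well inside tolerance, and the gripper is open and clear. Handing in.

```bash
python3 -c "
from station import ticket
print(ticket.finish_job())"
```

```text
the job is handed in; nothing more can be done
None
```

I finished all three moves and handed the job in at about 30 s of the 66 s limit. `finish_job()` gives no verdict, so this rests on my own last measurements.

**What I did:** I gripped the red slat at its middle and slid it flat and square to the ends of the bottom slats. I then laid the yellow slat above base_a and the middle pile slat above base_b. Each went down onto light contact (4.5 N and 2.5 N) before I opened the fingers.

**Last check, from the wrist camera, in the board's frame:**

| Slat | Measured | Target | Allowed |
|---|---|---|---|
| Red, across (x) | about 76 mm, square | 76 mm | ±13 mm |
| Yellow, across (y) | 74.9 mm | 76 mm | ±13 mm |
| Yellow, along (x) | 1.2 mm | 0 | ±16 mm |
| Middle, across (y) | −75.8 mm | −76 mm | ±13 mm |
| Middle, along (x) | 1.8 mm | 0 | ±16 mm |

- **Angles:** the yellow and middle slats were within about 0.5° of the board's x axis.
- **Left alone:** cross_a measured about −75 mm, within 1–2 mm of where it should lie. The lowest pile slat was still in line on its mat. In the final overview picture the other things looked where they had been, though I judged those only by eye.
- **Disagreements:** some two-view heights of the top faces came out 2–4 mm low, and two near corners of the red slat up to about 8 mm low. I put this down to calibration and corner picking. The sizes, in-plane positions and contact heights all fitted the given heights.

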